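# Line up sample vials under the lamp hood with a ruler

## Task

Pick up the ruler by its handle and, with its straight edge, push the four vials on the white board back into one straight row, so that they all stand upright and wholly on the dark band under the lamp hood. Then lay the ruler flat on its rubber pad again, lying along the pad as before. Do not touch the vials with the gripper, knock any over, hit the lamp station with the arm, or move the scale bar or the dropper bottle.

Things in the scene. Friction and masses are not known exactly. Their poses are not given: they have to be found in the camera images.
- station: Fixed viewing station: white base board 4 mm thick (x -85 to +55 mm, y +-130 mm) with a dark band 34 mm wide across it along y (x = +-17 mm). Origin: at table level under the middle of the band's centre line; +x points to the back (the way to push), z up. A grey lamp hood on two rear posts (x 37 to 51, y +-80 mm) hangs over the band.
- hood_front (a point): Middle of the lower front edge of the lamp hood, at station x = -26 mm, 90 mm above the table; axes as the station's. The hood is 200 mm wide (y), 78 mm deep to the back and 72 mm tall. It blocks an upright gripper before the vials reach the band; one leaning back 30 to 45 degrees (fingers pointing forward and down) clears it.
- ruler_grip (a point): Aluminium L-section ruler, loose, 0.13 kg, 190 mm long (y), flat on its pad. Point: centre of its upright grey handle, 36 mm above the underside; handle 22 mm wide along y (grasp across this), 26 mm along x, top 56 mm above the underside. +x towards the pushing edge, whose face, 10 mm tall, is at x = +36 mm; foot 4 mm thick from x = -24 to +36 mm; z up.
- ruler_edge (a point): Middle of the ruler's pushing face, 36 mm ahead (+x) of the handle's centre and 5 mm above the underside; axes as the ruler's.
- pad_top (a point): The place for the handle's centre on the fixed dark rubber pad (72 x 215 mm, 4 mm thick) on which the ruler belongs: on the pad's top, 6 mm behind (-x of) its middle, so that the ruler's foot is centred on it. Axes as those of the ruler when it lies on it.
- vial_a_mid (a point): One of four capped glass sample vials (all one size), loose, 22 g, 24 mm diameter, 51 mm tall; centre, half-way up. They stand unevenly on the board in front of the band, side by side, within 75 mm either side of the board's middle.
- vial_b_mid (a point): One of four capped glass sample vials (all one size), loose, 22 g, 24 mm diameter, 51 mm tall; centre, half-way up. They stand unevenly on the board in front of the band, side by side, within 75 mm either side of the board's middle.
- vial_c_mid (a point): One of four capped glass sample vials (all one size), loose, 22 g, 24 mm diameter, 51 mm tall; centre, half-way up. They stand unevenly on the board in front of the band, side by side, within 75 mm either side of the board's middle.
- vial_d_mid (a point): One of four capped glass sample vials (all one size), loose, 22 g, 24 mm diameter, 51 mm tall; centre, half-way up. They stand unevenly on the board in front of the band, side by side, within 75 mm either side of the board's middle.
- scale_bar_mid (a point): Centre of the flat white scale bar, 20 x 112 x 4 mm, lying on the board along the band just behind it (22 mm behind the band's centre line to its near edge), under the hood; a bystander.
- dropper_mid (a point): Centre of a small brown dropper bottle, 33 mm wide, 97 mm tall, loose on the table; a bystander.
Mind the look-alikes: they are no part of the job. Leave any blue or pink look-alike of the part that bears vial_c_mid alone.

How it is judged:
By the outcome, as a careful person would: the job done as asked, in the order asked, and still so for the second after the job is handed in, with the robot touching nothing.
It also fails if it takes over 45 s, if anything falls off the work surface, if the arm or the gripper's body presses on something with over 40 N, if the wrist force passes 120 N, or if a joint passes its speed limit or range.

## Robot

A 7-joint arm with a two-finger parallel gripper is mounted at the origin on the work surface; the furniture and walls round the work are solid. World frame = base frame: x ahead of the robot, y to its left, z up, the work surface at z = 0. Lengths are in m, angles in rad, forces in N, time in s.
With the tool pointing down it reaches from about 0.425 to 0.925 m from the base axis. Payload 6.8 kg.
Tool frame: the origin (TCP) lies on the centre line of the jaws, within the pads' length; the fingertips stand 14 mm ahead of it and the grasp point (between the pads) lies 5 mm behind it; y points along the fingers, x is the direction in which the jaws open and shut, and the axes are right-handed (so a half turn about y gives the same grasp; the last joint's range is limited). The gripper opens to 85 mm and grips with 20 to 120 N. Pads are 22 mm wide; open, the fingers measure 114 mm over their backs; the gripper's body (76 mm by 85 mm) begins 54 mm behind the grasp point. The pads swing forward as they close: fully open they stand 13 mm farther back than shut.
Start: joints at [-1.244, 0.477, 0.022, 1.555, -0.011, 1.109, -0.083], TCP at [0.284, 0.612, 0.245] pointing down, gripper open.
Joint ranges: [-2.96, 2.96], [-0.34, 2.1], [-1.41, 1.46], [0.24, 2.44], [-1.37, 4.51], [0.17, 1.92], [-2.96, 2.96]. Speed limits (rad/s): [2.39, 2.39, 3.14, 3.14, 3.14, 3.14, 3.14].

## Interface

Orientations are given as a rotation vector (axis times angle).
In Python, from bench import get_obs, vision, ticket gives the robot as it stands. The module is installed in compiled form; this text tells all that it offers.
- The arm moves only by the tool jog_arm, never from a script. Its argument "motion" is a list of rows, each an object of numbers: "gripper": the finger opening in mm, from 0 to 85.4; "tx", "ty", "tz": the shift along the tool's x, y, z in mm; "ax", "ay", "az": the turn, a rotation vector about the tool's x, y, z in rad. In form: [{"gripper": .., "tx": .., "ty": .., "tz": .., "ax": .., "ay": .., "az": ..}, ...]. A call has 1 to 12 rows; each row shifts and turns the commanded pose from where the row before left it, along the tool's axes as they then stand; what a row does not reach is not made up. A row lasts 1/10 s, in which the tool goes at most 50 mm and 8.59 degrees, less where a joint would pass 70% of its speed; a pose out of reach is approached as far as the arm can. A call is refused whole if a number of a shift passes 50 or a number of a turn 0.15, either way. A call with a gripper value outside its range is refused whole. The fingers move at their own pace and stop on an object; "newtons" is the grip in N (left out, the last holds). Time passes only in rows, so rows that do not move let the fingers close. It gives the time, the measured TCP pose, the force and the opening at its end, in the units of the state.
- get_obs(): the state, without advancing time (a new reading comes with each control period).
- vision.grab_frame(name): name is "side" or "top"; returns the picture (480x640x3 uint8, red, green, blue); there is no depth.
- vision.get_calibration(name): a dict with "camera_matrix" (3x3 intrinsics, pixels), "world_from_camera" (4x4, takes a point from camera to world coordinates). Camera axes: x right, y down, z forward; pixel columns grow to the right and rows downward; lengths in m; the calibration is good to about 2 mm. A picture is of the moment at which its call begins. get_calibration takes no time and is no camera call.
- ticket.hand_in(): hands the job in, once; it reports no verdict.
The state is a dict: "clock": time; "joints": joint angles; "qvel": joint speeds; "tau": joint torques, N m; "tcp_pos": TCP position; "orientation": TCP orientation; "contact_force": force on the tool from outside, world axes, zero at the start; "moment": the same for the moment, N m; "grip_width": finger opening in m.
Only numpy, scipy, OpenCV 4.12 (cv2) and the standard library are available. Lean on these libraries where they do the work, as an engineer would, in place of code of your own. Each camera call takes 0.05 s, during which the arm holds its last target.

## Working session

There is one attempt and no reset: what is moved stays moved. The work goes in short steps, Python scripts to look and compute and a tool call to move; the robot and the scene stay as the last step left them, time stands still between calls to the robot, and variables do not carry over. Pictures are saved under pics/ and viewed, and the job is handed in when it is done.

Besides the shell and the picture viewer there is one more tool, called after "Request:" as name(argument=value, ...) on one line, values as JSON. jog_arm: Moves the arm, as the interface text tells. Its arguments: {"type":"object","properties":{"motion":{"type":"array"},"newtons":{"type":"number"}},"required":["motion"]}

```bash
mkdir -p pics; python3 - <<'E'
from bench import get_obs, vision
import cv2,numpy as np
np.set_printoptions(precision=4,suppress=True)
for n in("side","top"):
    im=vision.grab_frame(n); cv2.imwrite(f"pics/{n}0.png",im[:,:,::-1]); 
    c=vision.get_calibration(n); print(n,c["camera_matrix"],c["world_from_camera"])
print(get_obs())
E
```

```text
side [[611.2411   0.     316.0664]
 [  0.     611.2411 238.5332]
 [  0.       0.       1.    ]] [[ 0.8946 -0.2364  0.3793  0.0798]
 [-0.4467 -0.5012  0.7411 -0.3728]
 [ 0.0148 -0.8324 -0.5539  0.6784]
 [ 0.      0.      0.      1.    ]]
top [[462.2124   0.     318.2573]
 [  0.     462.2124 245.4041]
 [  0.       0.       1.    ]] [[-0.0218 -0.9952  0.0958  0.3773]
 [-0.9995  0.0238  0.0202  0.414 ]
 [-0.0224 -0.0953 -0.9952  0.9546]
 [ 0.      0.      0.      1.    ]]
{'clock': 0.1, 'joints': array([-1.2441,  0.4777,  0.0223,  1.5563, -0.0115,  1.1093, -0.0831]), 'qvel': array([-0.0002, -0.0015,  0.0018, -0.0033, -0.0009, -0.0004, -0.0001]), 'tau': array([  0.0049, -59.7756,   1.6141, -28.1952,   0.0129,   0.0051,
         0.    ]), 'tcp_pos': array([0.2841, 0.6117, 0.2444]), 'orientation': array([-1.3851, -0.8823,  0.8845]), 'contact_force': array([ 0.2955,  0.2836, -0.28  ]), 'moment': array([-0.007 ,  0.0579, -0.0155]), 'grip_width': 0.0852566949813433}
```

View pics/side0.png

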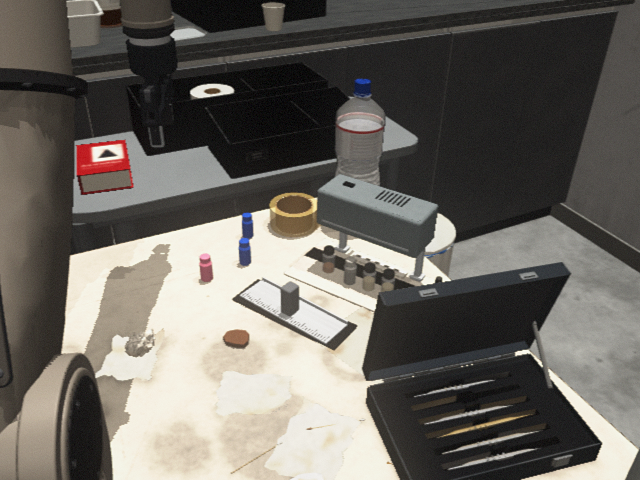

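View pics/top0.png

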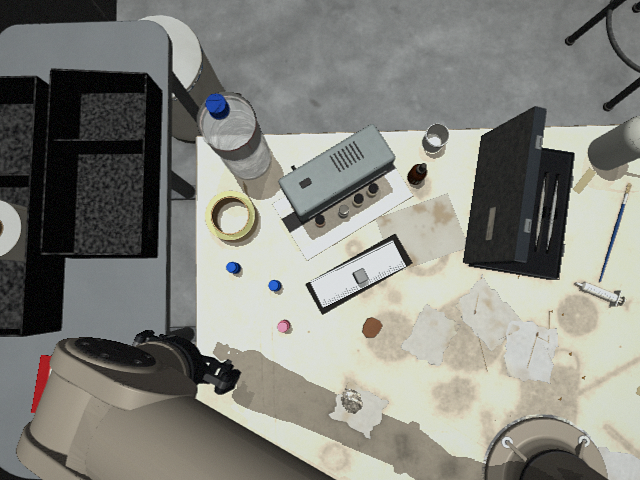

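```bash
python3 - <<'E'
import cv2
t=cv2.imread("pics/top0.png"); cv2.imwrite("pics/tc.png",cv2.resize(t[110:330,210:480],None,fx=2.9,fy=2.7,interpolation=cv2.INTER_CUBIC)[:600,:800])
s=cv2.imread("pics/side0.png"); cv2.imwrite("pics/sc.png",cv2.resize(s[170:350,220:460],None,fx=3.3,fy=3.3,interpolation=cv2.INTER_CUBIC))
E
```

```text
(no output)
```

View pics/tc.png

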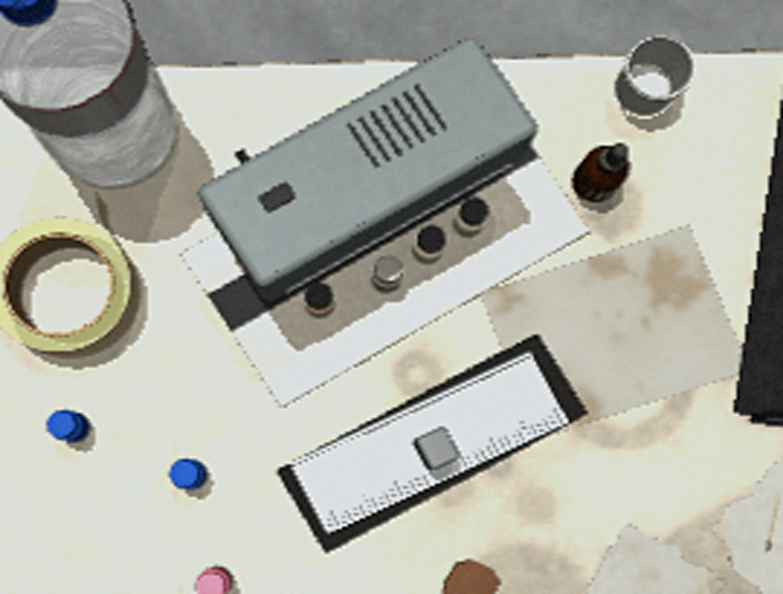

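View pics/sc.png

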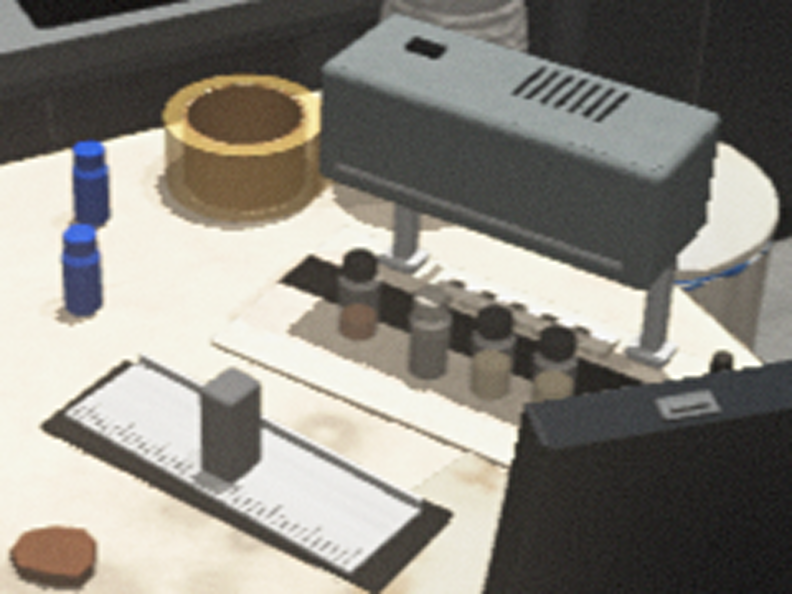

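```bash
cat > h.py <<'E'
import cv2,numpy as np
from bench import vision,get_obs
np.set_printoptions(precision=4,suppress=True)
def ray(n,uv,z):
    c=vision.get_calibration(n);K=c["camera_matrix"];T=c["world_from_camera"]
    d=T[:3,:3]@np.linalg.solve(K,np.array([uv[0],uv[1],1.])); o=T[:3,3]
    return o+d*(z-o[2])/d[2]
def proj(n,p):
    c=vision.get_calibration(n);K=c["camera_matrix"];T=c["world_from_camera"]
    q=K@(T[:3,:3].T@(np.asarray(p)-T[:3,3])); return q[:2]/q[2]
E
python3 - <<'E'
from h import *
t=cv2.imread("pics/top0.png"); g=t.max(2); hsv=cv2.cvtColor(t,cv2.COLOR_BGR2HSV)
# pad incl ruler : flood region = dark OR near-white low-sat within window
roi=np.zeros_like(g); roi[225:320,295:420]=1
dark=((g<70)&(roi>0)).astype(np.uint8)
cs,_=cv2.findContours(dark,cv2.RETR_EXTERNAL,cv2.CHAIN_APPROX_NONE)
c=max(cs,key=cv2.contourArea); r=cv2.minAreaRect(c); b=cv2.boxPoints(r); 
print("pad",r); W=np.array([ray("top",p,.004) for p in b]); print(W); print([np.linalg.norm(W[i]-W[i-1]) for i in range(4)],W.mean(0))
print("sat samples board/table",hsv[250,310],hsv[205,400],hsv[255,290],hsv[205,420],hsv[300,340])
roi[:]=0; roi[180:270,265:420]=1
wb=((hsv[:,:,1]<16)&(hsv[:,:,2]>200)&(roi>0)).astype(np.uint8)
cv2.imwrite("pics/wb.png",cv2.resize(wb[170:330,250:430]*255,None,fx=4,fy=3.5))
# handle top
roi[:]=0; roi[262:290,345:380]=1
h=((g>90)&(g<180)&(roi>0)).astype(np.uint8); 
cs,_=cv2.findContours(h,cv2.RETR_EXTERNAL,cv2.CHAIN_APPROX_NONE); c=max(cs,key=cv2.contourArea); print("handle",cv2.minAreaRect(c),cv2.contourArea(c)); 
cv2.imwrite("pics/h.png",cv2.resize(np.hstack([t[255:295,340:385],cv2.merge([h*255]*3)[255:295,340:385]]),None,fx=8,fy=8,interpolation=cv2.INTER_NEAREST))
cv2.imwrite("pics/v.png",cv2.resize(t[165:230,300:390],None,fx=8,fy=8,interpolation=cv2.INTER_CUBIC))
E
```

```text
pad ((353.8727111816406, 276.57080078125), (34.2863883972168, 92.46640014648438), 60.945396423339844)
[[0.3899 0.462  0.004 ]
 [0.4785 0.2935 0.004 ]
 [0.4159 0.2617 0.004 ]
 [0.3283 0.4292 0.004 ]]
[np.float64(0.06977084145806095), np.float64(0.19044057395596717), np.float64(0.07014775592483867), np.float64(0.18911718398627084)] [0.4031 0.3616 0.004 ]
sat samples board/table [ 98   5 224] [ 38  18 225] [ 40  10 222] [ 20  43 179] [40 22 35]
handle ((361.2000427246094, 277.9000244140625), (17.8885440826416, 12.969193458557129), 63.43495178222656) 175.0
```

View pics/wb.png

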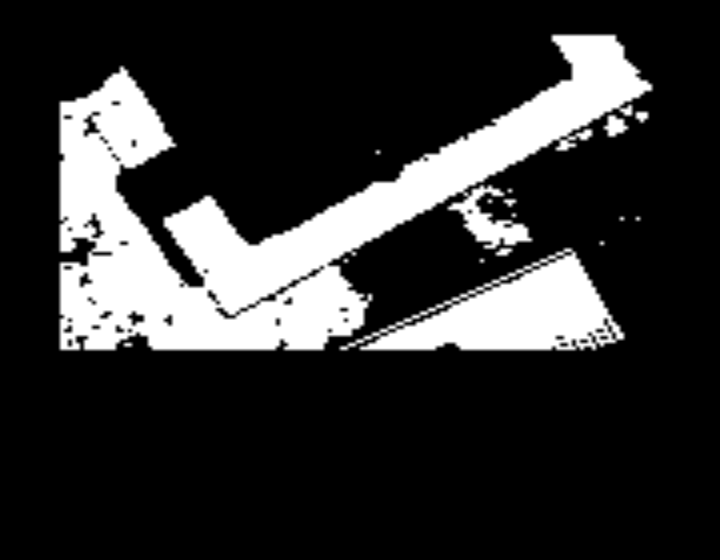

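View pics/h.png

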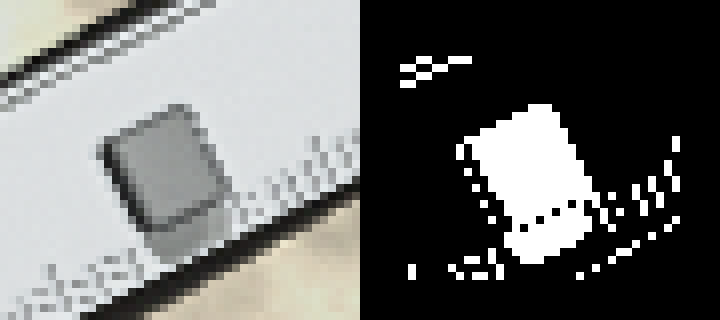

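View pics/v.png

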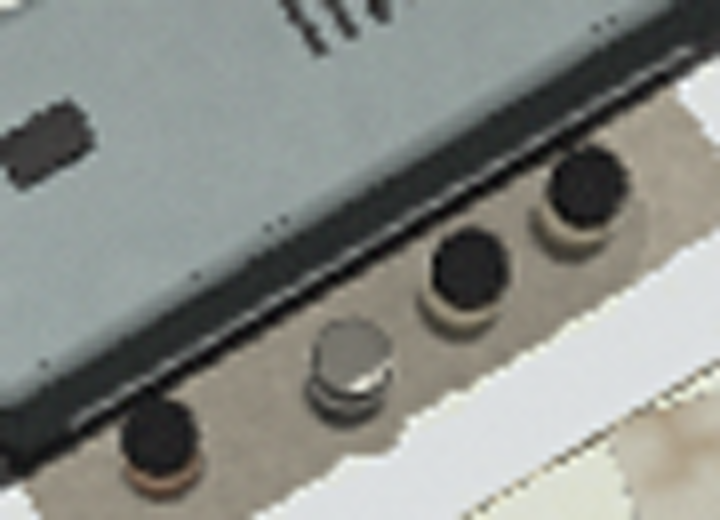

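```bash
python3 - <<'E'
from h import *
def cp(l,fx,fy,ox,oy): return [((x+.5)/fx-.5+ox,(y+.5)/fy-.5+oy) for x,y in l]
P=np.array([ray("top",p,.004) for p in cp([(278,466),(540,335),(587,412),(325,551)],2.9,2.7,210,110)])
print("pad",P,[np.linalg.norm(P[i]-P[i-1]) for i in range(4)],P.mean(0))
d=(P[0]+P[3]-P[1]-P[2]);print("pad yaw of y axis",np.degrees(np.arctan2(d[1],d[0]))-90)
B=np.array([ray("top",p,.004) for p in cp([(283,406),(588,236),(180,254)],2.9,2.7,210,110)])
print("board",B,np.linalg.norm(B[0]-B[1]),np.linalg.norm(B[0]-B[2]))
d=B[0]-B[1]; yb=np.arctan2(d[1],d[0]); yaw=yb-np.pi/2; print("board yaw",np.degrees(yaw))
# station origin: front mid + 85 along x
xs=np.array([np.cos(yaw),np.sin(yaw),0]);ys=np.array([-np.sin(yaw),np.cos(yaw),0])
O=(B[0]+B[1])/2+.085*xs; print("origin",O)
band=[ray("top",p,.004) for p in cp([(208,296),(232,331)],2.9,2.7,210,110)]
print("band left corners st",[( (b-O)@xs,(b-O)@ys) for b in band], "expect -17/17,130")
hf=[ray("top",p,.09) for p in cp([(262,300)],2.9,2.7,210,110)]; print("hood corner",[( (b-O)@xs,(b-O)@ys) for b in hf])
h=ray("top",cp([(164.5,168)],8,8,340,255)[0],.06); print("handle",h)
hc=np.array([ray("top",p,.06) for p in cp([(100,148),(180,105),(230,190),(148,230)],8,8,340,255)]); print(hc)
for p in cp([(160,436),(352,355),(468,267),(588,185)],8,8,300,165):
    v=ray("top",p,.055); print("vial",v,(v-O)@xs,(v-O)@ys, "side px",proj("side",v))
print("side handle",proj("side",h), "board corner",[proj("side",b) for b in B], "pad",[proj("side",b) for b in P])
E
```

```text
pad [[0.3934 0.4611 0.004 ]
 [0.4891 0.2727 0.004 ]
 [0.4295 0.2418 0.004 ]
 [0.3288 0.4293 0.004 ]] [np.float64(0.0720661144163126), np.float64(0.2113680347368801), np.float64(0.06716445181110765), np.float64(0.21285774226941537)] [0.4102 0.3512 0.004 ]
pad yaw of y axis 27.576024879595494
board [[0.439  0.4567 0.004 ]
 [0.565  0.2355 0.004 ]
 [0.5585 0.5286 0.004 ]] 0.2545312721656574 0.13949021389110702
board yaw 29.653071316139496
origin [0.5759 0.3882 0.004 ]
band left corners st [(np.float64(0.01571155601645821), np.float64(0.13000207274894984)), (np.float64(-0.016596372099957298), np.float64(0.12904188013374276))] expect -17/17,130
hood corner [(np.float64(-0.02082603805513882), np.float64(0.10038672237218206))]
handle [0.4031 0.3527 0.06  ]
[[0.4082 0.3681 0.06  ]
 [0.4182 0.3486 0.06  ]
 [0.3974 0.3372 0.06  ]
 [0.3883 0.3572 0.06  ]]
vial [0.5159 0.4286 0.055 ] -0.032111046892840625 0.06485783368155996 side px [328.7258 246.3636]
vial [0.5348 0.381  0.055 ] -0.03924398770277168 0.014061749165821733 side px [350.763  257.5919]
vial [0.556  0.3518 0.055 ] -0.03523057374603588 -0.021751940299232046 side px [369.5974 263.3485]
vial [0.5757 0.3217 0.055 ] -0.03299744849005256 -0.057734167065143636 side px [388.5138 269.7944]
side handle [289.2191 284.0531] board corner [array([283.9177, 271.5272]), array([408.3807, 324.4734]), array([323.868 , 236.7306])] pad [array([259.9816, 276.6528]), array([357.2541, 324.159 ]), array([334.0564, 347.0089]), array([232.3413, 296.3466])]
```

```bash
cat >> h.py <<'E'
from scipy.spatial.transform import Rotation as Ro
def goalR(yawdeg,lean,sign):
    y=np.radians(yawdeg);t=np.radians(lean)
    xr=np.array([np.cos(y),np.sin(y),0]);yr=np.array([-np.sin(y),np.cos(y),0]);z=np.array([0,0,1.])
    ty=np.sin(t)*xr-np.cos(t)*z; tx=sign*yr
    return np.c_[tx,ty,np.cross(tx,ty)]
def delta(pos,R,o=None):
    o=o or get_obs(); R0=Ro.from_rotvec(o["orientation"]).as_matrix()
    return R0.T@(np.asarray(pos)-o["tcp_pos"])*1000, Ro.from_matrix(R0.T@R).as_rotvec()
E
python3 - <<'E'
from h import *
o=get_obs();R0=Ro.from_rotvec(o["orientation"]).as_matrix();print(R0)
for s in(1,-1):print(s,delta([.4,.35,.15],goalR(29,0,s)),delta([.4,.35,.15],goalR(29,40,s)))
for n in("side","top"):print(n,proj(n,o["tcp_pos"]+.014*R0[:,1]),proj(n,o["tcp_pos"]))
t=cv2.imread("pics/top0.png");s=cv2.imread("pics/side0.png")
cv2.imwrite("pics/g.png",cv2.resize(np.hstack([t[320:420,120:260],s[60:160,90:230]]),None,fx=2.8,fy=2.8,interpolation=cv2.INTER_CUBIC))
E
```

```text
[[ 0.4212 -0.0006 -0.907 ]
 [ 0.907  -0.0015  0.4212]
 [-0.0016 -1.     -0.0001]]
1 (array([-188.4211,   94.7455, -215.3472]), array([-0.0007, -0.9409, -0.0016])) (array([-188.4211,   94.7455, -215.3472]), array([-0.6457, -0.9008, -0.3295]))
-1 (array([-188.4211,   94.7455, -215.3472]), array([ 0.0019,  2.2007, -0.0008])) (array([-188.4211,   94.7455, -215.3472]), array([ 0.3894,  2.0937, -0.7629]))
side [163.378  140.7517] [162.3705 133.2227]
top [202.4569 352.9098] [199.9374 354.1595]
```

View pics/g.png

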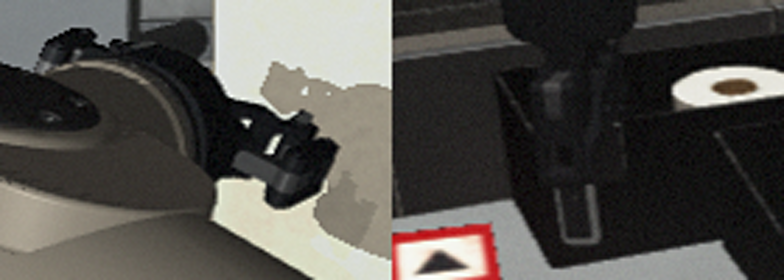

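```bash
cat > lsd.py <<'E'
from h import *
def lines(f,box,n,z,minlen=45):
    g=cv2.cvtColor(cv2.imread(f),cv2.COLOR_BGR2GRAY)
    x0,y0,x1,y1=box
    L=cv2.createLineSegmentDetector().detect(g)[0][:,0]
    for l in L:
        if np.hypot(l[2]-l[0],l[3]-l[1])<minlen: continue
        if not(all(x0<=v<=x1 for v in l[::2]) and all(y0<=v<=y1 for v in l[1::2])): continue
        a=ray(n,l[:2],z);b=ray(n,l[2:],z)
        if a[1]<b[1]:a,b=b,a
        d=a-b; print(n,np.round(l,1),"yaw",round(float(np.degrees(np.arctan2(d[1],d[0]))-90),2),"len",round(float(np.linalg.norm(d)),4),a[:2],b[:2])
if __name__=="__main__":
    lines("pics/top0.png",(260,120,430,330),"top",.004)
    lines("pics/side0.png",(220,170,460,350),"side",.004)
E
python3 lsd.py
```

```text
top [384.7 278.7 322.2 314.1] yaw 28.1 len 0.1466 [0.3281 0.4283] [0.3972 0.2989]
top [304.8 282.7 352.7 255.8] yaw 28.04 len 0.1128 [0.3926 0.4626] [0.4457 0.363 ]
top [391.6 240.  312.7 281. ] yaw 26.1 len 0.1832 [0.3958 0.4464] [0.4764 0.2819]
top [351.9 131.9 265.6 134.5] yaw 0.06 len 0.1828 [0.7077 0.5398] [0.7079 0.357 ]
top [425.6 129.9 380.7 131.5] yaw 0.45 len 0.0946 [0.707  0.2965] [0.7077 0.2019]
top [367.2 184.9 322.3 212.5] yaw 30.4 len 0.1103 [0.5373 0.4235] [0.5931 0.3284]
top [296.9 166.9 352.6 133.4] yaw 30.12 len 0.1375 [0.6356 0.4746] [0.7046 0.3558]
top [300.6 214.4 392.7 158.3] yaw 30.26 len 0.2262 [0.5345 0.4686] [0.6485 0.2732]
top [306.6 258.9 366.9 222. ] yaw 30.22 len 0.1465 [0.4415 0.4581] [0.5152 0.3315]
top [384.4 169.4 308.2 215.7] yaw 30.16 len 0.1868 [0.5313 0.453 ] [0.6252 0.2914]
top [323.  209.2 382.  173.4] yaw 30.21 len 0.1447 [0.5442 0.4218] [0.617  0.2967]
top [354.3 135.6 303.  166.6] yaw 30.19 len 0.127 [0.636  0.4619] [0.6998 0.3521]
side [415.2 258.2 357.5 237.4] yaw 30.35 len 0.1268 [0.6182 0.4977] [0.6823 0.3882]
side [238.4 295.1 324.1 342.4] yaw 25.31 len 0.1883 [0.3395 0.4281] [0.4201 0.2578]
side [298.7 295.8 345.2 320.2] yaw 25.02 len 0.1005 [0.4334 0.381 ] [0.4759 0.2899]
side [345.3 323.8 300.3 300.1] yaw 25.08 len 0.0964 [0.4309 0.3693] [0.4718 0.282 ]
side [435.6 203.3 379.8 185.7] yaw 29.79 len 0.1392 [0.7717 0.6631] [0.8409 0.5424]
side [284.1 272.5 371.9 309.2] yaw 30.14 len 0.1839 [0.4382 0.4539] [0.5306 0.2949]
side [362.  307.9 283.4 275. ] yaw 30.21 len 0.1649 [0.4339 0.4475] [0.5169 0.3051]
side [318.6 190.5 418.8 223.7] yaw 30.3 len 0.248 [0.6341 0.7022] [0.7592 0.4881]
side [406.8 248.4 321.8 218.2] yaw 30.32 len 0.1971 [0.5868 0.5931] [0.6863 0.4229]
side [322.1 221.2 405.9 251. ] yaw 30.42 len 0.193 [0.582  0.5824] [0.6797 0.416 ]
```

Request:
jog_arm(motion=[{"ax":-0.054,"ay":-0.075,"az":-0.027},{"ax":-0.054,"ay":-0.075,"az":-0.027},{"ax":-0.054,"ay":-0.075,"az":-0.027},{"ax":-0.054,"ay":-0.075,"az":-0.027},{"ax":-0.054,"ay":-0.075,"az":-0.027},{"ax":-0.054,"ay":-0.075,"az":-0.027},{"ax":-0.054,"ay":-0.075,"az":-0.027},{"ax":-0.054,"ay":-0.075,"az":-0.027},{"ax":-0.054,"ay":-0.075,"az":-0.027},{"ax":-0.054,"ay":-0.075,"az":-0.027},{"ax":-0.054,"ay":-0.075,"az":-0.027},{"ax":-0.054,"ay":-0.075,"az":-0.027}])

```text
schema error: expected keys gripper, tx, ty, tz, ax, ay, az
```

```bash
python3 - <<'E'
from h import *
R=goalR(26,40,1); c=np.array([.402,.352,.040]); print(delta(c-.10*R[:,1],R), c-.1*R[:,1])
E
```

```text
(array([-235.6012,  128.2146, -175.7863]), array([-0.6515, -0.8507, -0.3113])) [0.3442 0.3238 0.1166]
```

Request:
jog_arm(motion=[{"gripper":85,"tx":0,"ty":0,"tz":0,"ax":-0.054,"ay":-0.08,"az":-0.029},{"gripper":85,"tx":0,"ty":0,"tz":0,"ax":-0.054,"ay":-0.08,"az":-0.029},{"gripper":85,"tx":0,"ty":0,"tz":0,"ax":-0.054,"ay":-0.08,"az":-0.029},{"gripper":85,"tx":0,"ty":0,"tz":0,"ax":-0.054,"ay":-0.08,"az":-0.029},{"gripper":85,"tx":0,"ty":0,"tz":0,"ax":-0.054,"ay":-0.08,"az":-0.029},{"gripper":85,"tx":0,"ty":0,"tz":0,"ax":-0.054,"ay":-0.08,"az":-0.029},{"gripper":85,"tx":0,"ty":0,"tz":0,"ax":-0.054,"ay":-0.08,"az":-0.029},{"gripper":85,"tx":0,"ty":0,"tz":0,"ax":-0.054,"ay":-0.08,"az":-0.029},{"gripper":85,"tx":0,"ty":0,"tz":0,"ax":-0.054,"ay":-0.08,"az":-0.029},{"gripper":85,"tx":0,"ty":0,"tz":0,"ax":-0.054,"ay":-0.08,"az":-0.029},{"gripper":85,"tx":0,"ty":0,"tz":0,"ax":-0.054,"ay":-0.08,"az":-0.029},{"gripper":85,"tx":0,"ty":0,"tz":0,"ax":-0.054,"ay":-0.08,"az":-0.029}])

```text
clock: 1.3
tcp_pos: [0.2838, 0.6121, 0.245]
orientation: [-1.223, -2.228, 1.032]
contact_force: [1.0, -0.1, 0.7]
grip_width: 0.0852
```

```bash
python3 - <<'E'
from h import *
R=goalR(26,38,1); c=np.array([.402,.352,.040]); p=c+.005*R[:,1]+[0,0,.1]; print(delta(p,R),p)
E
```

```text
(array([-282.3769,   59.6473,  100.88  ]), array([0.0445, 0.0948, 0.0684])) [0.4048 0.3533 0.1361]
```

Request:
jog_arm(motion=[{"gripper":85,"tx":0,"ty":0,"tz":0,"ax":0.044,"ay":0.095,"az":0.068},{"gripper":85,"tx":-32,"ty":9,"tz":8,"ax":0,"ay":0,"az":0},{"gripper":85,"tx":-32,"ty":9,"tz":8,"ax":0,"ay":0,"az":0},{"gripper":85,"tx":-32,"ty":9,"tz":8,"ax":0,"ay":0,"az":0},{"gripper":85,"tx":-32,"ty":9,"tz":8,"ax":0,"ay":0,"az":0},{"gripper":85,"tx":-32,"ty":9,"tz":8,"ax":0,"ay":0,"az":0},{"gripper":85,"tx":-32,"ty":9,"tz":8,"ax":0,"ay":0,"az":0},{"gripper":85,"tx":-32,"ty":9,"tz":8,"ax":0,"ay":0,"az":0},{"gripper":85,"tx":-32,"ty":9,"tz":8,"ax":0,"ay":0,"az":0},{"gripper":85,"tx":-31,"ty":10,"tz":8,"ax":0,"ay":0,"az":0},{"gripper":85,"tx":0,"ty":0,"tz":0,"ax":0,"ay":0,"az":0}])

```text
clock: 2.4
tcp_pos: [0.4027, 0.3522, 0.1376]
orientation: [-1.323, -2.079, 1.022]
contact_force: [-0.5, -0.3, 0.4]
grip_width: 0.0852
```

```bash
python3 - <<'E'
from h import *
R=goalR(26,38,1); c=np.array([.402,.352,.040]); p=c+.005*R[:,1]+[0,0,.1]; print(delta(p,R),p)
o=get_obs(); print(o["joints"],o["clock"])
for n in("side","top"):
    im=vision.grab_frame(n)[:,:,::-1]; cv2.imwrite(f"pics/{n}1.png",im)
R0=Ro.from_rotvec(o["orientation"]).as_matrix()
for n in("side","top"):
  for s in(-1,1): print(n,proj(n,o["tcp_pos"]+R0@[s*.0425,.001,0.011]),proj(n,o["tcp_pos"]+R0@[s*.0425,.001,-.011]))
E
```

```text
(array([ 0.1939,  2.6777, -0.9121]), array([-0.0041, -0.0095, -0.0115])) [0.4048 0.3533 0.1361]
[-1.2019  0.2683  0.1773  2.4322  1.9172  0.3318 -0.878 ] 2.4
side [306.4591 261.4222] [313.6126 249.198 ]
side [265.281  241.8313] [272.2863 230.2268]
top [386.558  267.9635] [382.941  258.7305]
top [343.8039 289.3258] [339.558  280.3847]
```

View pics/side1.png

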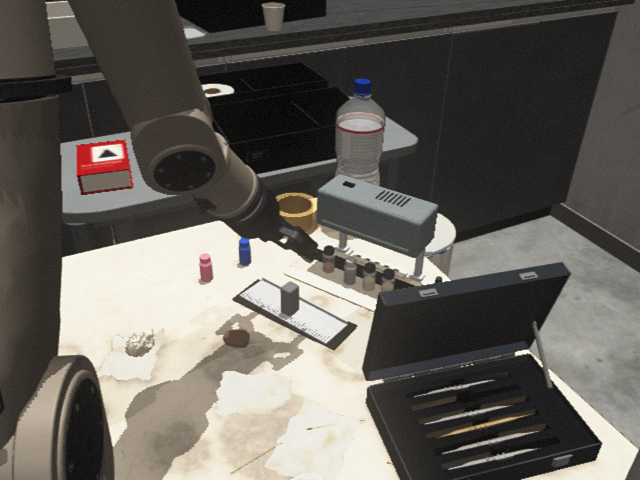

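View pics/top1.png

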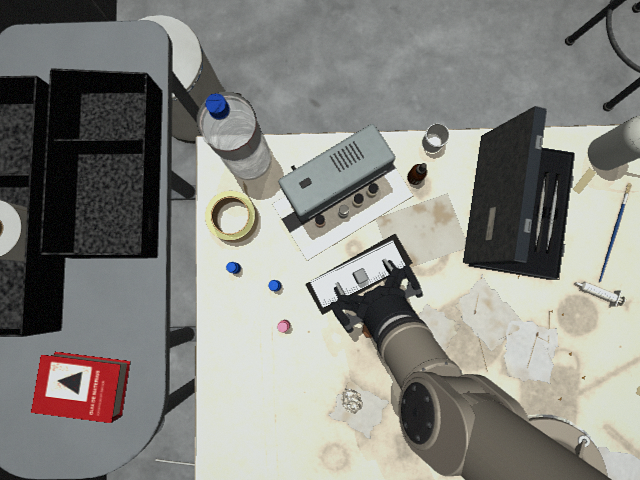

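```bash
python3 - <<'E'
from h import *
t=cv2.imread("pics/top1.png");s=cv2.imread("pics/side1.png")
cv2.imwrite("pics/g1.png",cv2.resize(np.hstack([t[235:335,315:435],s[210:310,230:350]]),None,fx=3.3,fy=5,interpolation=cv2.INTER_CUBIC))
E
```

```text
(no output)
```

View pics/g1.png

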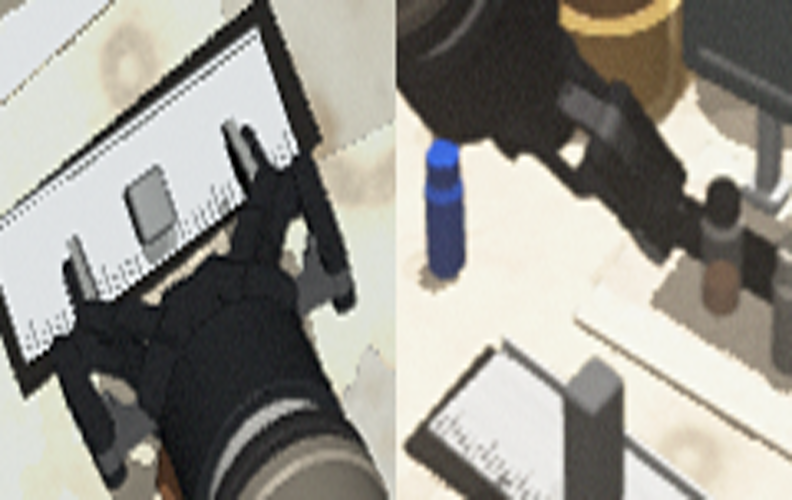

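```bash
python3 - <<'E'
from h import *
R=goalR(26,38,1); c=np.array([.4015,.351,.041]); p=c+.005*R[:,1]; print(p);o=get_obs(); d=p-o["tcp_pos"]; print(R.T@d*1000, delta(p,R)[1])
E
```

```text
[0.4043 0.3523 0.0371]
[-6.3788 80.7944 62.2969] [-0.0019 -0.0054 -0.0048]
```

```bash
python3 - <<'E'
from h import *
for i in range(3):
  o=get_obs(); print(o["clock"],o["tcp_pos"],o["orientation"],o["joints"],o["qvel"])
E
```

```text
2.5 [0.4009 0.3578 0.1391] [-1.3149 -2.0868  1.0207] [-1.2122  0.2679  0.1794  2.428   1.9126  0.3304 -0.8749] [-0.074  -0.0023  0.0118 -0.025  -0.0063 -0.0042  0.0011]
2.5 [0.4009 0.3578 0.1391] [-1.3149 -2.0868  1.0207] [-1.2122  0.2679  0.1794  2.428   1.9126  0.3304 -0.8749] [-0.074  -0.0023  0.0118 -0.025  -0.0063 -0.0042  0.0011]
2.5 [0.4009 0.3578 0.1391] [-1.3149 -2.0868  1.0207] [-1.2122  0.2679  0.1794  2.428   1.9126  0.3304 -0.8749] [-0.074  -0.0023  0.0118 -0.025  -0.0063 -0.0042  0.0011]
```

Request:
jog_arm(motion=[{"gripper":85,"tx":0,"ty":0,"tz":0,"ax":0,"ay":0,"az":0},{"gripper":85,"tx":0,"ty":0,"tz":0,"ax":0,"ay":0,"az":0},{"gripper":85,"tx":0,"ty":4,"tz":3,"ax":0,"ay":0,"az":0},{"gripper":85,"tx":0,"ty":4,"tz":3,"ax":0,"ay":0,"az":0},{"gripper":85,"tx":0,"ty":4,"tz":3,"ax":0,"ay":0,"az":0},{"gripper":85,"tx":0,"ty":4,"tz":3,"ax":0,"ay":0,"az":0},{"gripper":85,"tx":0,"ty":4,"tz":3,"ax":0,"ay":0,"az":0},{"gripper":85,"tx":0,"ty":0,"tz":0,"ax":0,"ay":0,"az":0},{"gripper":85,"tx":0,"ty":0,"tz":0,"ax":0,"ay":0,"az":0},{"gripper":85,"tx":0,"ty":0,"tz":0,"ax":0,"ay":0,"az":0}])

```text
clock: 3.5
tcp_pos: [0.4008, 0.359, 0.1144]
orientation: [-1.313, -2.09, 1.021]
contact_force: [0.3, 0.7, 0.5]
grip_width: 0.085
```

```bash
python3 - <<'E'
from h import *
R=goalR(26,38,1); c=np.array([.4015,.351,.041]); p=c+.005*R[:,1];o=get_obs(); d=p-o["tcp_pos"]; print(o["tcp_pos"],R.T@d*1000, delta(p,R,o)[1],o["joints"],o["qvel"])
E
```

```text
[0.4008 0.359  0.1144] [-7.4944 61.1037 47.4556] [-0.0009 -0.0036 -0.0033] [-1.0872  0.3301  0.0372  2.432   2.05    0.3926 -1.0165] [-0.0026 -0.0018  0.0032  0.0014  0.002   0.0017 -0.    ]
```

Request:
jog_arm(motion=[{"gripper":85,"tx":-0.8,"ty":6,"tz":5,"ax":0,"ay":-0.004,"az":-0.003},{"gripper":85,"tx":-0.8,"ty":6,"tz":5,"ax":0,"ay":0,"az":0},{"gripper":85,"tx":-0.8,"ty":6,"tz":5,"ax":0,"ay":0,"az":0},{"gripper":85,"tx":-0.8,"ty":6,"tz":5,"ax":0,"ay":0,"az":0},{"gripper":85,"tx":-0.8,"ty":6,"tz":5,"ax":0,"ay":0,"az":0},{"gripper":85,"tx":-0.8,"ty":6,"tz":5,"ax":0,"ay":0,"az":0},{"gripper":85,"tx":-0.8,"ty":6,"tz":4,"ax":0,"ay":0,"az":0},{"gripper":85,"tx":-0.8,"ty":6,"tz":4,"ax":0,"ay":0,"az":0},{"gripper":85,"tx":-0.8,"ty":6,"tz":4,"ax":0,"ay":0,"az":0},{"gripper":85,"tx":0,"ty":0,"tz":0,"ax":0,"ay":0,"az":0},{"gripper":85,"tx":0,"ty":0,"tz":0,"ax":0,"ay":0,"az":0},{"gripper":85,"tx":0,"ty":0,"tz":0,"ax":0,"ay":0,"az":0}])

```text
clock: 4.7
tcp_pos: [0.4039, 0.3528, 0.0461]
orientation: [-1.308, -2.095, 1.023]
contact_force: [0.1, -0.2, 0.2]
grip_width: 0.085
```

```bash
python3 - <<'E'
from h import *
R=goalR(26,38,1); c=np.array([.4015,.351,.041]); p=c+.005*R[:,1];o=get_obs(); d=p-o["tcp_pos"]; print(o["tcp_pos"],R.T@d*1000, delta(p,R,o)[1],o["joints"],o["qvel"])
ims=[]
for n in("side","top"):
    im=vision.grab_frame(n)[:,:,::-1]; cv2.imwrite(f"pics/{n}2.png",im);ims.append(im)
s,t=ims
cv2.imwrite("pics/g2.png",cv2.resize(np.hstack([t[225:325,305:425],s[230:350,230:350][:100]]),None,fx=3.3,fy=5,interpolation=cv2.INTER_CUBIC))
E
```

```text
[0.4039 0.3528 0.0461] [-0.5524  7.237   5.4625] [-0.0007  0.001   0.    ] [-0.7367  0.5311 -0.3436  2.4338  2.2248  0.6303 -1.1313] [-0.0002 -0.0056 -0.0003 -0.0008 -0.0002  0.0001  0.0004]
```

View pics/g2.png

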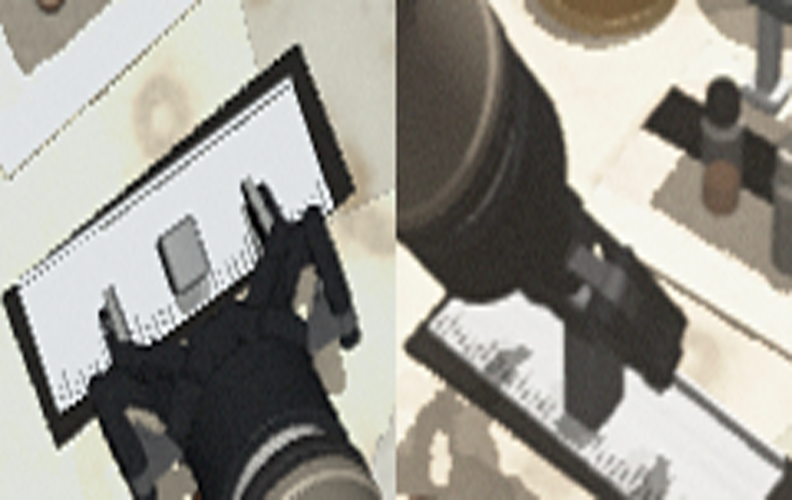

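Request:
jog_arm(motion=[{"gripper":85,"tx":-0.2,"ty":2.4,"tz":1.8,"ax":0,"ay":0,"az":0},{"gripper":85,"tx":-0.2,"ty":2.4,"tz":1.8,"ax":0,"ay":0,"az":0},{"gripper":85,"tx":-0.1,"ty":2.4,"tz":1.8,"ax":0,"ay":0,"az":0},{"gripper":85,"tx":0,"ty":0,"tz":0,"ax":0,"ay":0,"az":0},{"gripper":40,"tx":0,"ty":0,"tz":0,"ax":0,"ay":0,"az":0},{"gripper":40,"tx":0,"ty":0,"tz":0,"ax":0,"ay":0,"az":0},{"gripper":40,"tx":0,"ty":0,"tz":0,"ax":0,"ay":0,"az":0},{"gripper":40,"tx":0,"ty":0,"tz":0,"ax":0,"ay":0,"az":0}], newtons=60)

```text
clock: 5.6
tcp_pos: [0.4043, 0.3522, 0.037]
orientation: [-1.308, -2.094, 1.023]
contact_force: [0.1, -0.0, 0.4]
grip_width: 0.0401
```

```bash
python3 - <<'E'
from h import *
o=get_obs();print(o["tcp_pos"],o["joints"],o["contact_force"],o["grip_width"])
ims=[]
for n in("side","top"):
    im=vision.grab_frame(n)[:,:,::-1]; cv2.imwrite(f"pics/{n}3.png",im);ims.append(im)
s,t=ims
cv2.imwrite("pics/g3.png",cv2.resize(np.hstack([t[225:325,305:425],s[230:350,230:350][:100]]),None,fx=3.3,fy=5,interpolation=cv2.INTER_CUBIC))
E
```

```text
[0.4043 0.3522 0.037 ] [-0.7284  0.5578 -0.351   2.4336  2.2492  0.6526 -1.1518] [ 0.0631 -0.0168  0.4466] 0.04008521786837357
```

View pics/g3.png

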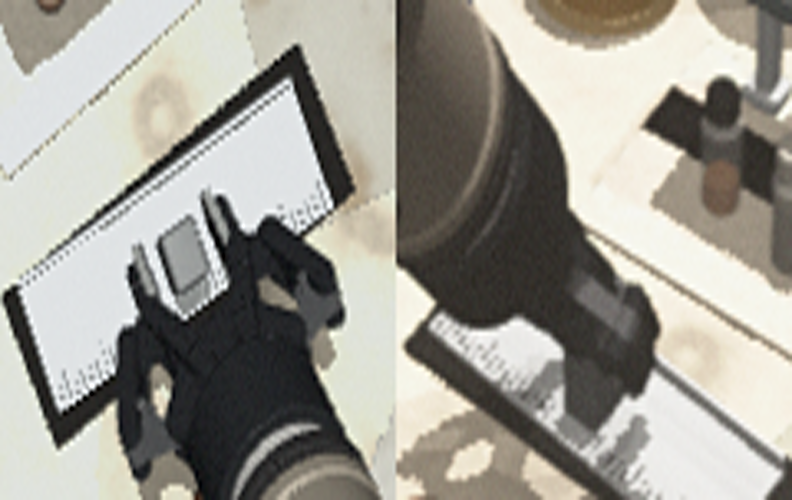

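Request:
jog_arm(motion=[{"gripper":10,"tx":0,"ty":0,"tz":0,"ax":0,"ay":0,"az":0},{"gripper":10,"tx":0,"ty":0,"tz":0,"ax":0,"ay":0,"az":0},{"gripper":10,"tx":0,"ty":0,"tz":0,"ax":0,"ay":0,"az":0},{"gripper":10,"tx":0,"ty":0,"tz":0,"ax":0,"ay":0,"az":0},{"gripper":10,"tx":0,"ty":0,"tz":0,"ax":0,"ay":0,"az":0}], newtons=60)

```text
clock: 6.2
tcp_pos: [0.4043, 0.3523, 0.037]
orientation: [-1.308, -2.094, 1.023]
contact_force: [-1.7, -0.3, 4.2]
grip_width: 0.0215
```

Request:
jog_arm(motion=[{"gripper":10,"tx":0,"ty":-2.4,"tz":-1.8,"ax":0,"ay":0,"az":0},{"gripper":10,"tx":0,"ty":-2.4,"tz":-1.8,"ax":0,"ay":0,"az":0},{"gripper":10,"tx":0,"ty":-3.2,"tz":-2.5,"ax":0,"ay":0,"az":0},{"gripper":10,"tx":0,"ty":-3.2,"tz":-2.5,"ax":0,"ay":0,"az":0},{"gripper":10,"tx":0,"ty":-2.4,"tz":-1.8,"ax":0,"ay":0,"az":0},{"gripper":10,"tx":0,"ty":0,"tz":0,"ax":0,"ay":0,"az":0},{"gripper":10,"tx":0,"ty":0,"tz":0,"ax":0,"ay":0,"az":0}], newtons=60)

```text
clock: 6.9
tcp_pos: [0.4041, 0.3522, 0.0542]
orientation: [-1.308, -2.094, 1.023]
contact_force: [0.7, 0.6, -0.7]
grip_width: 0.0214
```

```bash
python3 - <<'E'
from h import *
o=get_obs();print(o["clock"],o["tcp_pos"],o["joints"],o["contact_force"],o["grip_width"],o["orientation"])
for n in("side","top"):
    im=vision.grab_frame(n)[:,:,::-1]; cv2.imwrite(f"pics/{n}4.png",im)
E
python3 - <<'E'
from lsd import *
lines("pics/top4.png",(260,180,430,330),"top",.004+.014,35)
lines("pics/side4.png",(220,170,460,350),"side",.004+.014,35)
E
```

```text
6.9 [0.4041 0.3522 0.0542] [-0.7311  0.5085 -0.3481  2.4337  2.2001  0.6136 -1.105 ] [ 0.7094  0.5971 -0.7148] 0.021439280974066437 [-1.3083 -2.0943  1.0229]
top [350.6 256.9 393.8 233.2] yaw 27.48 len 0.1004 [0.4425 0.3679] [0.4888 0.2788]
top [400.6 298.4 424.2 327. ] yaw -52.21 len 0.0729 [0.3568 0.2702] [0.2992 0.2255]
top [303.3 283.5 352.6 255.7] yaw 28.1 len 0.1146 [0.3908 0.4649] [0.4448 0.3638]
top [392.9 238.8 312.4 281.7] yaw 26.74 len 0.1852 [0.3941 0.4466] [0.4774 0.2812]
top [367.2 184.9 322.3 212.5] yaw 30.4 len 0.1087 [0.535  0.4234] [0.59   0.3296]
top [279.7 180.5 300.2 216.4] yaw -61.6 len 0.0866 [0.6043 0.5099] [0.5281 0.4687]
top [389.1 212.4 423.3 201.1] yaw 17.05 len 0.0736 [0.5318 0.2868] [0.5534 0.2164]
top [306.6 258.9 359.8 226.3] yaw 30.18 len 0.1272 [0.4406 0.4574] [0.5045 0.3475]
side [415.2 258.2 348.9 234.4] yaw 30.41 len 0.1436 [0.5972 0.4963] [0.6698 0.3725]
side [308.7 338.3 232.8 300.1] yaw 28.13 len 0.1582 [0.3208 0.4029] [0.3954 0.2634]
side [305.2 291.4 348.6 313.4] yaw 25.49 len 0.0918 [0.4414 0.3713] [0.4809 0.2885]
side [345.7 315.6 304.3 294.5] yaw 25.45 len 0.0872 [0.4364 0.3645] [0.4739 0.2858]
side [435.6 203.3 379.7 185.7] yaw 30.02 len 0.1361 [0.7571 0.6413] [0.8252 0.5235]
side [340.6 284.6 307.2 271. ] yaw 30.19 len 0.0704 [0.4703 0.423 ] [0.5057 0.3621]
side [309.  282.9 372.  309.2] yaw 30.22 len 0.1263 [0.4577 0.3902] [0.5213 0.2811]
side [416.6 298.5 455.7 293.6] yaw 75.21 len 0.0711 [0.6046 0.2723] [0.6733 0.2542]
side [319.3 190.8 418.8 223.7] yaw 30.31 len 0.2409 [0.6236 0.6782] [0.7451 0.4702]
side [322.1 221.2 407.  251.4] yaw 30.44 len 0.1913 [0.5715 0.5625] [0.6684 0.3976]
side [406.8 248.4 323.  218.6] yaw 30.22 len 0.1904 [0.5777 0.5708] [0.6736 0.4063]
```

View pics/side4.png

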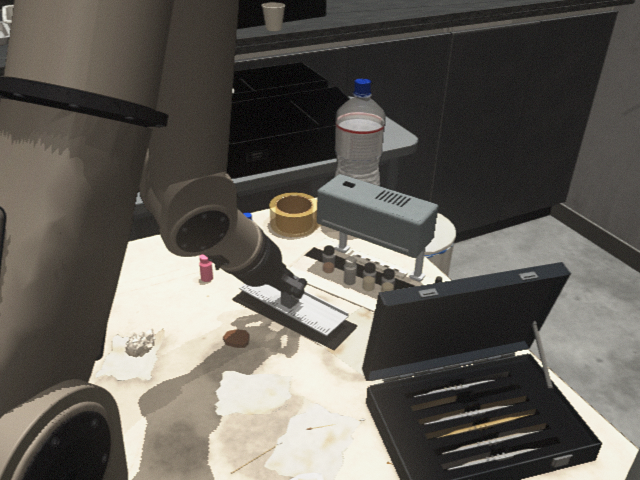

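View pics/top4.png

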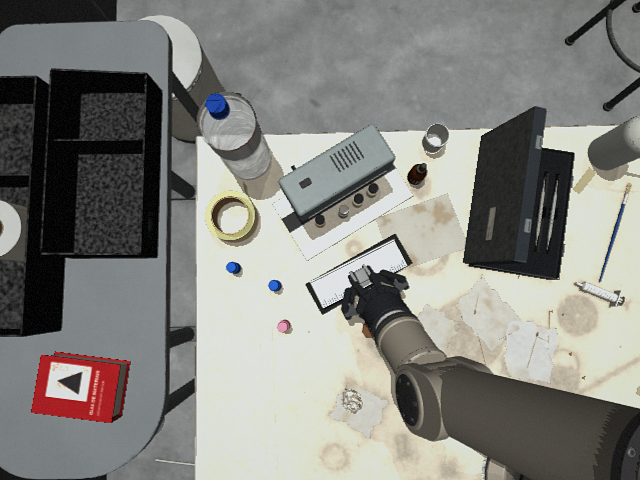

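```bash
cat >> h.py <<'E'
XS=np.array([np.cos(np.radians(30.2)),np.sin(np.radians(30.2)),0]);YS=np.array([-XS[1],XS[0],0])
def st(s,t,z): return XS*s+YS*t+np.array([0,0,z])
E
python3 - <<'E'
from h import *
R=goalR(30.2,38,1); o=get_obs(); R0=Ro.from_rotvec(o["orientation"]).as_matrix()
p=st(.594,.049,.054); print(p, R.T@(p-o["tcp_pos"])*1000, delta(p,R,o))
E
```

```text
[0.4887 0.3411 0.054 ] [-52.0494  41.6033 -53.4101] (array([-46.989 ,  43.7729, -56.2901]), array([-0.0013, -0.057 , -0.0453]))
```

Request:
jog_arm(motion=[{"gripper":10,"tx":0,"ty":0,"tz":0,"ax":0,"ay":-0.019,"az":-0.015},{"gripper":10,"tx":0,"ty":0,"tz":0,"ax":0,"ay":-0.019,"az":-0.015},{"gripper":10,"tx":0,"ty":0,"tz":0,"ax":-0.001,"ay":-0.019,"az":-0.015},{"gripper":10,"tx":-4,"ty":3.2,"tz":-4.1,"ax":0,"ay":0,"az":0},{"gripper":10,"tx":-8,"ty":6.4,"tz":-8.2,"ax":0,"ay":0,"az":0},{"gripper":10,"tx":-8,"ty":6.4,"tz":-8.2,"ax":0,"ay":0,"az":0},{"gripper":10,"tx":-8,"ty":6.4,"tz":-8.2,"ax":0,"ay":0,"az":0},{"gripper":10,"tx":-8,"ty":6.4,"tz":-8.2,"ax":0,"ay":0,"az":0},{"gripper":10,"tx":-8,"ty":6.4,"tz":-8.2,"ax":0,"ay":0,"az":0},{"gripper":10,"tx":-8,"ty":6.4,"tz":-8.3,"ax":0,"ay":0,"az":0},{"gripper":10,"tx":0,"ty":0,"tz":0,"ax":0,"ay":0,"az":0},{"gripper":10,"tx":0,"ty":0,"tz":0,"ax":0,"ay":0,"az":0}])

```text
clock: 8.2
tcp_pos: [0.4887, 0.3411, 0.054]
orientation: [-1.24, -2.156, 1.052]
contact_force: [0.2, -0.2, -1.1]
grip_width: 0.0214
```

```bash
python3 - <<'E'
from h import *
R=goalR(30.2,38,1); o=get_obs()
p=st(.594,.049,.0387); print(o["joints"], R.T@(p-o["tcp_pos"])*1000, delta(p,R,o)[1])
E
```

```text
[-0.4166  0.5615 -0.4518  2.3172  2.3469  0.5099 -0.9174] [ 0.0426 12.064   9.3808] [-0.0005 -0.0005 -0.0002]
```

Request:
jog_arm(motion=[{"gripper":10,"tx":0,"ty":3,"tz":2.3,"ax":0,"ay":0,"az":0},{"gripper":10,"tx":0,"ty":3,"tz":2.3,"ax":0,"ay":0,"az":0},{"gripper":10,"tx":0,"ty":3,"tz":2.3,"ax":0,"ay":0,"az":0},{"gripper":10,"tx":0,"ty":3,"tz":2.4,"ax":0,"ay":0,"az":0},{"gripper":10,"tx":0,"ty":0,"tz":0,"ax":0,"ay":0,"az":0},{"gripper":10,"tx":0,"ty":0,"tz":0,"ax":0,"ay":0,"az":0}])

```text
clock: 8.8
tcp_pos: [0.4886, 0.3412, 0.0386]
orientation: [-1.24, -2.156, 1.052]
contact_force: [0.1, -0.4, -0.7]
grip_width: 0.0211
```

```bash
python3 - <<'E'
from h import *
R=goalR(30.2,38,1); o=get_obs()
p=st(.594,.049,.0387); print(o["contact_force"], R.T@(p-o["tcp_pos"])*1000, delta(p,R,o)[1])
ims=[]
for n in("side","top"):
    im=vision.grab_frame(n)[:,:,::-1]; cv2.imwrite(f"pics/{n}5.png",im);ims.append(im)
s,t=ims
cv2.imwrite("pics/g5.png",cv2.resize(t[150:290,270:430],None,fx=5,fy=4.2,interpolation=cv2.INTER_CUBIC))
cv2.imwrite("pics/s5.png",cv2.resize(s[200:340,270:430],None,fx=5,fy=4.2,interpolation=cv2.INTER_CUBIC))
from lsd import lines
lines("pics/top5.png",(260,180,430,330),"top",.016,35)
lines("pics/side5.png",(220,220,460,350),"side",.016,35)
E
```

```text
[ 0.0726 -0.3555 -0.6983] [-0.0849 -0.006  -0.0824] [-0.0006 -0.0001 -0.0001]
top [378.8 281.8 322.3 314.1] yaw 28.3 len 0.1313 [0.3287 0.4281] [0.3909 0.3125]
top [367.2 184.9 322.3 212.5] yaw 30.41 len 0.1089 [0.5353 0.4234] [0.5904 0.3295]
top [399.2 329.1 379.9 299. ] yaw -59.02 len 0.0705 [0.3564 0.3114] [0.2959 0.2751]
top [279.7 180.5 299.4 214.9] yaw -61.58 len 0.0832 [0.6048 0.5101] [0.5316 0.4705]
top [391.9 191.2 361.8 210.5] yaw 31.46 len 0.0738 [0.5375 0.3423] [0.576  0.2793]
top [394.1 198.9 317.1 244.7] yaw 29.52 len 0.184 [0.4691 0.4355] [0.5598 0.2754]
top [314.5 243.3 363.1 214.3] yaw 29.6 len 0.116 [0.4722 0.4407] [0.5295 0.3399]
top [310.7 216.9 361.8 185.6] yaw 30.41 len 0.1239 [0.5267 0.4474] [0.5894 0.3406]
side [415.2 258.1 347.8 234.1] yaw 30.72 len 0.1463 [0.5971 0.5007] [0.6718 0.3749]
side [258.3 279.5 306.7 299.2] yaw 31.75 len 0.1017 [0.3821 0.4399] [0.4356 0.3535]
side [311.7 339.6 232.7 300.3] yaw 28.42 len 0.1642 [0.3213 0.4049] [0.3994 0.2605]
side [322.1 221.2 405.9 251. ] yaw 30.49 len 0.1895 [0.573  0.5653] [0.6691 0.402 ]
side [383.3 305.6 420.7 300.2] yaw 76.89 len 0.0672 [0.5446 0.2827] [0.61   0.2674]
```

View pics/g5.png

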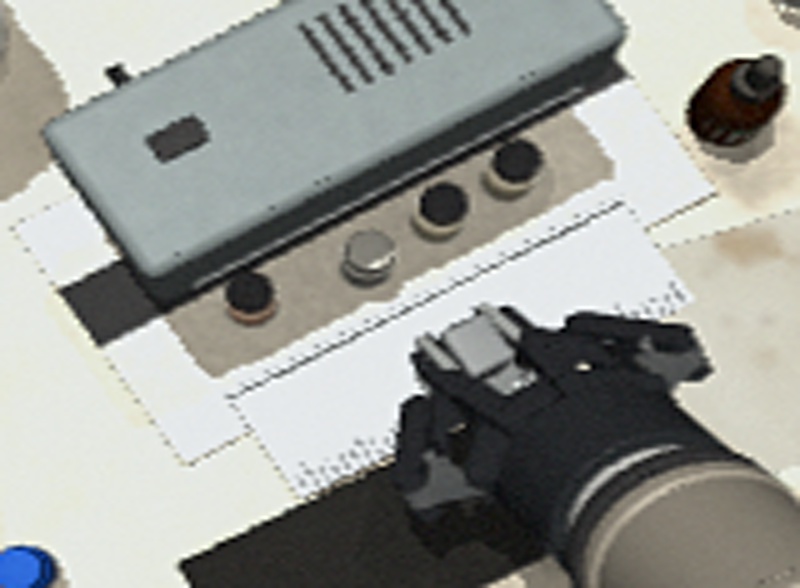

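View pics/s5.png

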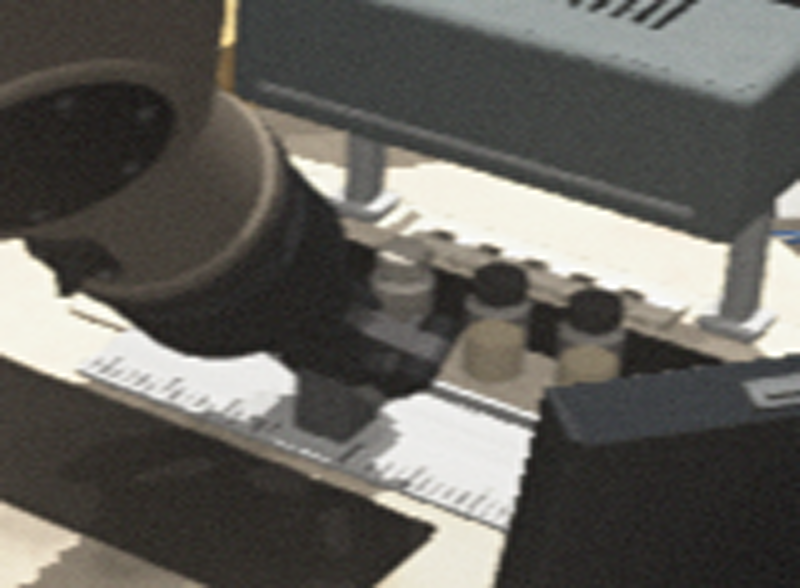

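Request:
jog_arm(motion=[{"gripper":10,"tx":0,"ty":1.54,"tz":-1.97,"ax":0,"ay":0,"az":0},{"gripper":10,"tx":0,"ty":1.54,"tz":-1.97,"ax":0,"ay":0,"az":0},{"gripper":10,"tx":0,"ty":1.54,"tz":-1.97,"ax":0,"ay":0,"az":0},{"gripper":10,"tx":0,"ty":1.54,"tz":-1.97,"ax":0,"ay":0,"az":0},{"gripper":10,"tx":0,"ty":1.54,"tz":-1.97,"ax":0,"ay":0,"az":0},{"gripper":10,"tx":0,"ty":1.54,"tz":-1.97,"ax":0,"ay":0,"az":0},{"gripper":10,"tx":0,"ty":1.54,"tz":-1.97,"ax":0,"ay":0,"az":0},{"gripper":10,"tx":0,"ty":1.54,"tz":-1.97,"ax":0,"ay":0,"az":0},{"gripper":10,"tx":0,"ty":1.54,"tz":-1.97,"ax":0,"ay":0,"az":0},{"gripper":10,"tx":0,"ty":1.54,"tz":-1.97,"ax":0,"ay":0,"az":0},{"gripper":10,"tx":0,"ty":1,"tz":-1.3,"ax":0,"ay":0,"az":0},{"gripper":10,"tx":0,"ty":0,"tz":0,"ax":0,"ay":0,"az":0}])

```text
clock: 10.1
tcp_pos: [0.5121, 0.3547, 0.0389]
orientation: [-1.241, -2.156, 1.052]
contact_force: [0.7, -0.7, -1.0]
grip_width: 0.0213
```

```bash
cat > shot.py <<'E'
import sys
from h import *
k=sys.argv[1]; o=get_obs(); R=Ro.from_rotvec(o["orientation"]).as_matrix()
print(o["clock"],"s,t,z",o["tcp_pos"]@XS,o["tcp_pos"]@YS,o["tcp_pos"][2],"F",o["contact_force"],Ro.from_matrix(goalR(30.2,38,1).T@R).as_rotvec())
ims=[]
for n in("side","top"):
    im=vision.grab_frame(n)[:,:,::-1]; cv2.imwrite(f"pics/{n}{k}.png",im);ims.append(im)
s,t=ims
cv2.imwrite(f"pics/c{k}.png",cv2.resize(np.hstack([t[150:290,270:430],s[200:340,290:450]]),None,fx=2.5,fy=2.5,interpolation=cv2.INTER_CUBIC))
E
python3 shot.py 6
```

```text
10.1 s,t,z 0.6210136068901722 0.04899767968760288 0.038949287564300605 F [ 0.6555 -0.6698 -1.0289] [-0.0001  0.0002  0.0003]
```

View pics/c6.png

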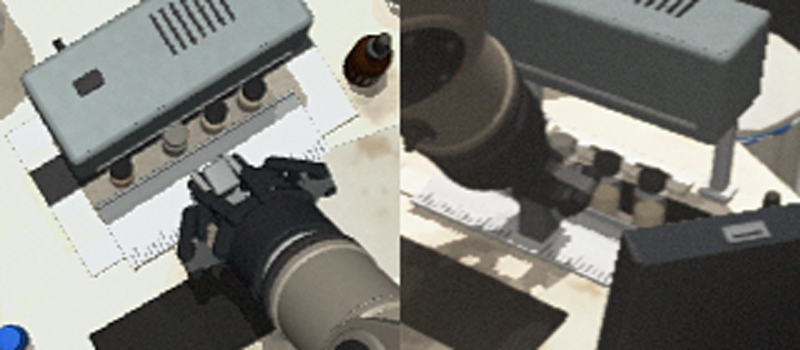

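Request:
jog_arm(motion=[{"gripper":10,"tx":0,"ty":1.36,"tz":-1.74,"ax":0,"ay":0,"az":0},{"gripper":10,"tx":0,"ty":1.36,"tz":-1.74,"ax":0,"ay":0,"az":0},{"gripper":10,"tx":0,"ty":1.36,"tz":-1.74,"ax":0,"ay":0,"az":0},{"gripper":10,"tx":0,"ty":1.36,"tz":-1.74,"ax":0,"ay":0,"az":0},{"gripper":10,"tx":0,"ty":1.36,"tz":-1.74,"ax":0,"ay":0,"az":0},{"gripper":10,"tx":0,"ty":1.36,"tz":-1.74,"ax":0,"ay":0,"az":0},{"gripper":10,"tx":0,"ty":1.36,"tz":-1.74,"ax":0,"ay":0,"az":0},{"gripper":10,"tx":0,"ty":1.36,"tz":-1.74,"ax":0,"ay":0,"az":0},{"gripper":10,"tx":0,"ty":1.36,"tz":-1.74,"ax":0,"ay":0,"az":0},{"gripper":10,"tx":0,"ty":1.2,"tz":-1.55,"ax":0,"ay":0,"az":0},{"gripper":10,"tx":0,"ty":0.6,"tz":-0.8,"ax":0,"ay":0,"az":0},{"gripper":10,"tx":0,"ty":0,"tz":0,"ax":0,"ay":0,"az":0}])

```text
clock: 11.4
tcp_pos: [0.5318, 0.3662, 0.039]
orientation: [-1.241, -2.157, 1.052]
contact_force: [-0.2, -0.8, -0.8]
grip_width: 0.021
```

```bash
python3 shot.py 7; python3 - <<'E'
from h import *
s=cv2.imread("pics/side7.png"); cv2.imwrite("pics/s7.png",cv2.resize(s[220:320,310:440],None,fx=6,fy=6,interpolation=cv2.INTER_CUBIC))
from lsd import lines
lines("pics/top7.png",(260,180,430,270),"top",.015,30)
E
```

```text
11.4 s,t,z 0.6438280426308856 0.048986880231923546 0.039014460901282653 F [-0.2132 -0.8406 -0.8376] [-0.0002  0.0002  0.0003]
top [292.8 209.6 276.7 182. ] yaw -61.18 len 0.0671 [0.602  0.5164] [0.5431 0.4841]
top [279.7 180.5 299.4 214.9] yaw -61.58 len 0.0833 [0.605  0.5102] [0.5317 0.4706]
```

View pics/c7.png

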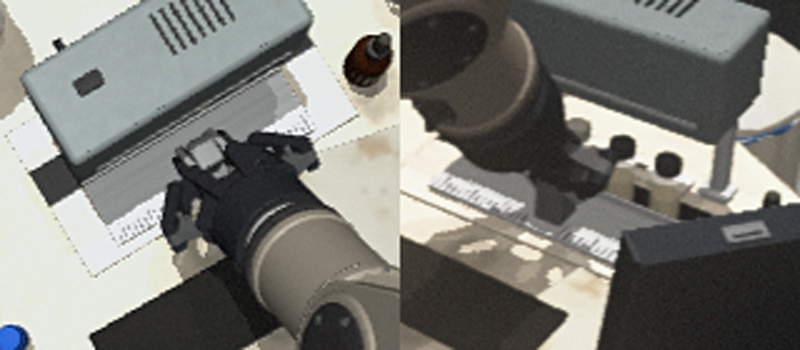

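View pics/s7.png

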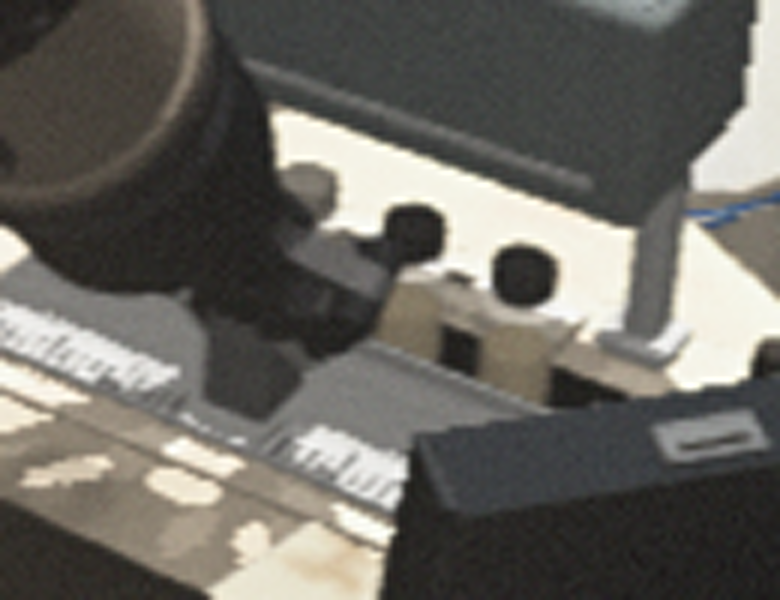

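```bash
python3 - <<'E'
from h import *
t=cv2.imread("pics/side0.png");
out=[]
for f,box in(("side0",(355,235,405,295)),("side7",(355,235,405,295))):
    im=cv2.imread(f"pics/{f}.png"); x0,y0,x1,y1=box; out.append(im[y0:y1,x0:x1])
    m=(im.max(2)<50).astype(np.uint8); mm=np.zeros_like(m); mm[y0:y1,x0:x1]=m[y0:y1,x0:x1]
    n,l,st,c=cv2.connectedComponentsWithStats(mm)
    for i in range(1,n):
        if 30<st[i,4]<400: print(f,st[i],c[i])
cv2.imwrite("pics/cmp.png",cv2.resize(np.hstack(out),None,fx=8,fy=8,interpolation=cv2.INTER_CUBIC))
E
```

```text
side0 [376 273  18  11  63] [380.746  277.1429]
side0 [394 279  11  11  79] [398.9494 284.3165]
side7 [355 249  18  31 186] [360.5323 268.6882]
side7 [374 255   9  10  63] [378.2063 258.9524]
side7 [393 262   9   9  60] [396.6667 265.9333]
```

View pics/cmp.png

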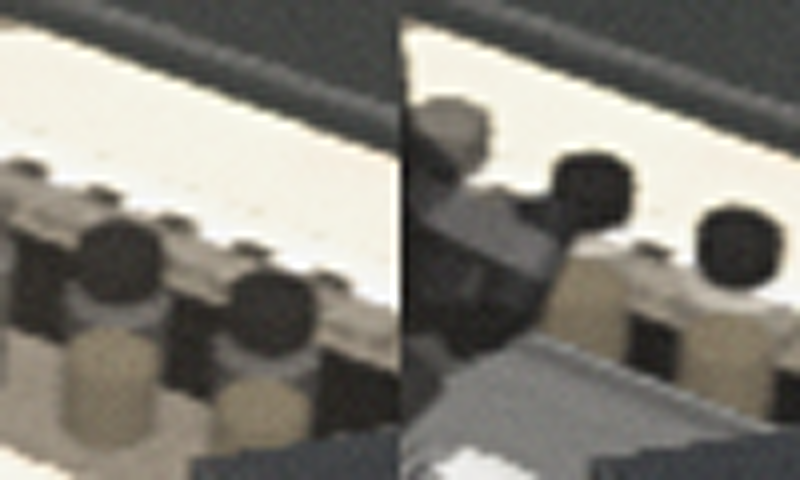

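```bash
python3 - <<'E'
from h import *
f=lambda x,y:((x+.5)/8-.5+355,(y+.5)/8-.5+235)
for a,b,x0 in(((120,262),(192,190),-35.2),((272,312),(340,248),-33)):
    A=ray("side",f(*a),.049);B=ray("side",f(*b),.049); d=B-A
    print("disp",d@XS*1000,d@YS*1000,"x via top",x0+d@XS*1000,"x via side",(B@XS-.607-.085)*1000)
E
```

```text
disp 32.72438190683352 -0.06208893501788421 x via top -2.4756180931664815 x via side -4.622942208608635
disp 29.167550847887185 -1.452428629949458 x via top -3.8324491521128152 x via side -5.566301340527977
```

Request:
jog_arm(motion=[{"gripper":10,"tx":0,"ty":0.7,"tz":-0.9,"ax":0,"ay":0,"az":0},{"gripper":10,"tx":0,"ty":0.8,"tz":-1,"ax":0,"ay":0,"az":0},{"gripper":10,"tx":0,"ty":0.8,"tz":-1,"ax":0,"ay":0,"az":0},{"gripper":10,"tx":0,"ty":0.4,"tz":-0.5,"ax":0,"ay":0,"az":0},{"gripper":10,"tx":0,"ty":0,"tz":0,"ax":0,"ay":0,"az":0},{"gripper":10,"tx":0,"ty":0,"tz":0,"ax":0,"ay":0,"az":0},{"gripper":10,"tx":0,"ty":-0.6,"tz":0.8,"ax":0,"ay":0,"az":0},{"gripper":10,"tx":0,"ty":-1.8,"tz":2.4,"ax":0,"ay":0,"az":0},{"gripper":10,"tx":0,"ty":-3.1,"tz":3.9,"ax":0,"ay":0,"az":0},{"gripper":10,"tx":0,"ty":-3.1,"tz":3.9,"ax":0,"ay":0,"az":0},{"gripper":10,"tx":0,"ty":-3.1,"tz":3.9,"ax":0,"ay":0,"az":0},{"gripper":10,"tx":0,"ty":-3.1,"tz":3.9,"ax":0,"ay":0,"az":0}])

```text
clock: 12.7
tcp_pos: [0.5141, 0.3559, 0.039]
orientation: [-1.24, -2.156, 1.052]
contact_force: [-0.4, -0.9, -0.7]
grip_width: 0.0214
```

Request:
jog_arm(motion=[{"gripper":10,"tx":0,"ty":-4.6,"tz":5.9,"ax":0,"ay":0,"az":0},{"gripper":10,"tx":0,"ty":-4.6,"tz":5.9,"ax":0,"ay":0,"az":0},{"gripper":10,"tx":0,"ty":-4.6,"tz":5.9,"ax":0,"ay":0,"az":0},{"gripper":10,"tx":0,"ty":-4.6,"tz":5.9,"ax":0,"ay":0,"az":0},{"gripper":10,"tx":0,"ty":-2.5,"tz":3.2,"ax":0,"ay":0,"az":0},{"gripper":10,"tx":0,"ty":0,"tz":0,"ax":0,"ay":0,"az":0}])

```text
clock: 13.3
tcp_pos: [0.4846, 0.3388, 0.0388]
orientation: [-1.24, -2.156, 1.053]
contact_force: [0.1, 0.0, -2.0]
grip_width: 0.0213
```

```bash
python3 shot.py 8; python3 - <<'E'
from h import *
s=cv2.imread("pics/side8.png"); cv2.imwrite("pics/s8.png",cv2.resize(s[220:320,300:430],None,fx=6,fy=6,interpolation=cv2.INTER_CUBIC))
E
```

```text
13.3 s,t,z 0.5892444301091039 0.04902037229740318 0.03879286206554052 F [ 0.1259  0.0013 -2.043 ] [ 0.0009 -0.0003  0.0001]
```

View pics/s8.png

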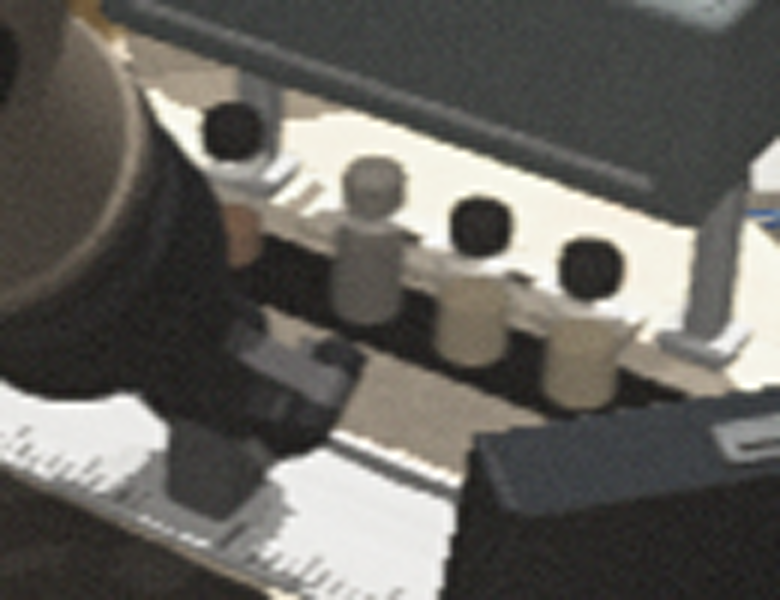

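View pics/c8.png

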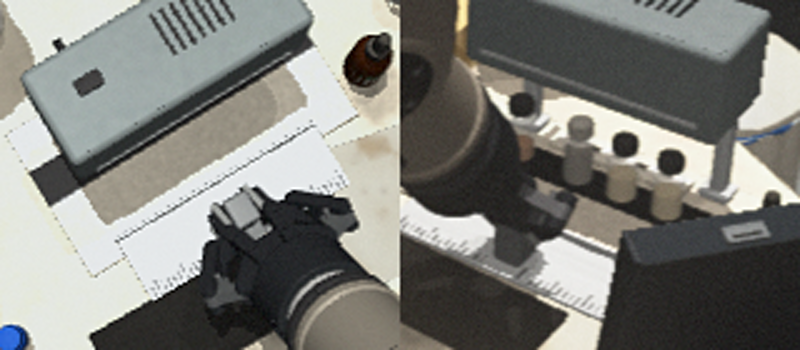

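```bash
python3 - <<'E'
from h import *
f=lambda x,y:((x+.5)/6-.5+300,(y+.5)/6-.5+220)
S=lambda p,z=.004:((lambda q:(round(q@XS*1000,1),round(q@YS*1000,1)))(ray("side",f(*p),z)))
print("band front",[S(p) for p in((270,310),(350,341),(430,372),(540,412))])
print("vial low",[S(p) for p in((367,325),(472,366),(579,408))])
print("band rear",[S(p) for p in((300,245),(420,285),(640,372))])
print("caps",[S(p,.049) for p in((233,130),(375,187),(481,226),(590,268))])
from lsd import lines
lines("pics/side8.png",(300,220,440,320),"side",.004,15)
E
```

```text
band front [(np.float64(673.1), np.float64(82.1)), (np.float64(673.3), np.float64(53.8)), (np.float64(673.6), np.float64(26.2)), (np.float64(675.0), np.float64(-10.2))]
vial low [(np.float64(683.3), np.float64(53.6)), (np.float64(683.3), np.float64(17.2)), (np.float64(683.3), np.float64(-18.9))]
band rear [(np.float64(707.8), np.float64(92.0)), (np.float64(710.6), np.float64(50.3)), (np.float64(709.4), np.float64(-26.1))]
caps [(np.float64(693.3), np.float64(109.7)), (np.float64(691.3), np.float64(58.3)), (np.float64(691.5), np.float64(22.2)), (np.float64(690.8), np.float64(-14.3))]
side [415.5 285.8 433.1 283.1] yaw 78.08 len 0.0342 [0.6342 0.3166] [0.6677 0.3096]
side [411.4 256.9 357.5 237.4] yaw 30.32 len 0.119 [0.6182 0.4977] [0.6783 0.3949]
side [324.7 237.8 337.1 254.2] yaw -4.2 len 0.0608 [0.5583 0.5243] [0.5538 0.4637]
side [413.  274.4 415.3 259.1] yaw -39.0 len 0.0494 [0.6807 0.3855] [0.6496 0.3471]
side [423.1 256.9 421.3 274.3] yaw -38.27 len 0.0568 [0.6986 0.3853] [0.6634 0.3407]
side [373.1 303.2 354.1 295.1] yaw 29.26 len 0.0383 [0.5219 0.3412] [0.5406 0.3078]
side [3
[... 383 characters left out ...]
577 0.3822] [0.5914 0.3242]
side [345.5 233.4 313.  222.2] yaw 31.68 len 0.0775 [0.5631 0.5869] [0.6038 0.5209]
side [318.1 305.7 339.5 316.6] yaw 25.85 len 0.0452 [0.452  0.3425] [0.4717 0.3019]
side [309.3 269.3 324.8 248.8] yaw -50.26 len 0.0737 [0.5409 0.49  ] [0.4842 0.4429]
side [336.8 278.2 352.2 286.2] yaw 23.17 len 0.0353 [0.5174 0.3969] [0.5313 0.3645]
side [321.1 236.  316.2 257.3] yaw -34.09 len 0.0745 [0.5547 0.5333] [0.5129 0.4717]
side [311.2 220.5 307.2 235.7] yaw -34.11 len 0.0585 [0.5628 0.5946] [0.53   0.5462]
side [322.1 221.2 407.1 251.4] yaw 30.49 len 0.1953 [0.5819 0.5823] [0.681 0.414]
side [383.3 305.6 418.3 300.7] yaw 76.42 len 0.0637 [0.5531 0.2947] [0.615  0.2798]
```

```bash
python3 - <<'E'
from h import *
R=goalR(28.05,38,1); o=get_obs()
p=np.array([.4060,.3489,.054]); d=p-o["tcp_pos"]; print(R.T@[0,0,d[2]]*1000, R.T@[d[0],d[1],0]*1000, delta(p,R,o)[1])
E
```

```text
[  0.     -11.7406  -9.1728] [ 45.8446 -40.4089  51.7211] [0.0003 0.0294 0.0228]
```

Request:
jog_arm(motion=[{"gripper":10,"tx":0,"ty":-4,"tz":-3.1,"ax":0,"ay":0,"az":0},{"gripper":10,"tx":0,"ty":-4,"tz":-3.1,"ax":0,"ay":0.015,"az":0.011},{"gripper":10,"tx":0,"ty":-3.7,"tz":-3,"ax":0,"ay":0.015,"az":0.011},{"gripper":10,"tx":4.6,"ty":-4,"tz":5.2,"ax":0,"ay":0,"az":0},{"gripper":10,"tx":7,"ty":-6.1,"tz":7.8,"ax":0,"ay":0,"az":0},{"gripper":10,"tx":7,"ty":-6.1,"tz":7.8,"ax":0,"ay":0,"az":0},{"gripper":10,"tx":7,"ty":-6.1,"tz":7.8,"ax":0,"ay":0,"az":0},{"gripper":10,"tx":7,"ty":-6.1,"tz":7.8,"ax":0,"ay":0,"az":0},{"gripper":10,"tx":7,"ty":-6.1,"tz":7.8,"ax":0,"ay":0,"az":0},{"gripper":10,"tx":4.6,"ty":-4.4,"tz":5.5,"ax":0,"ay":0,"az":0},{"gripper":10,"tx":1.6,"ty":-1.5,"tz":2,"ax":0,"ay":0,"az":0},{"gripper":10,"tx":0,"ty":0,"tz":0,"ax":0,"ay":0,"az":0}])

```text
clock: 14.6
tcp_pos: [0.4055, 0.3488, 0.0538]
orientation: [-1.274, -2.125, 1.036]
contact_force: [0.2, -0.8, -0.4]
grip_width: 0.0214
```

Request:
jog_arm(motion=[{"gripper":10,"tx":0,"ty":0,"tz":0,"ax":0,"ay":0,"az":0},{"gripper":10,"tx":0,"ty":0,"tz":0,"ax":0,"ay":0,"az":0}])

```text
clock: 14.8
tcp_pos: [0.4065, 0.3486, 0.054]
orientation: [-1.276, -2.124, 1.035]
contact_force: [0.5, 0.2, -1.0]
grip_width: 0.0214
```

```bash
python3 - <<'E'
from h import *
R=goalR(28.05,38,1); o=get_obs()
p=np.array([.4060,.3489,.0375]); print(o["joints"],o["contact_force"],R.T@(p-o["tcp_pos"])*1000, delta(p,R,o)[1])
from lsd import lines
for n in("side","top"):
    im=vision.grab_frame(n)[:,:,::-1]; cv2.imwrite(f"pics/{n}9.png",im)
lines("pics/top9.png",(260,220,430,330),"top",.03,35)
t=cv2.imread("pics/top9.png");cv2.imwrite("pics/g9.png",cv2.resize(t[225:325,295:425],None,fx=6,fy=6,interpolation=cv2.INTER_CUBIC))
E
```

```text
[-0.5113  0.5458 -0.5677  2.4301  2.1829  0.679  -0.9762] [ 0.5341  0.1858 -1.0408] [ 0.5312 12.8004 10.368 ] [ 0.0002 -0.0014  0.0002]
top [351.5 256.2 393.7 232.9] yaw 27.61 len 0.0969 [0.443  0.3667] [0.4879 0.2808]
top [305.  282.9 352.6 255.7] yaw 28.43 len 0.1097 [0.3918 0.461 ] [0.444  0.3645]
top [392.3 237.6 313.6 281.8] yaw 28.01 len 0.1808 [0.3936 0.4437] [0.4785 0.284 ]
top [306.6 258.9 365.5 222.9] yaw 30.21 len 0.139 [0.4397 0.4568] [0.5096 0.3367]
```

View pics/g9.png

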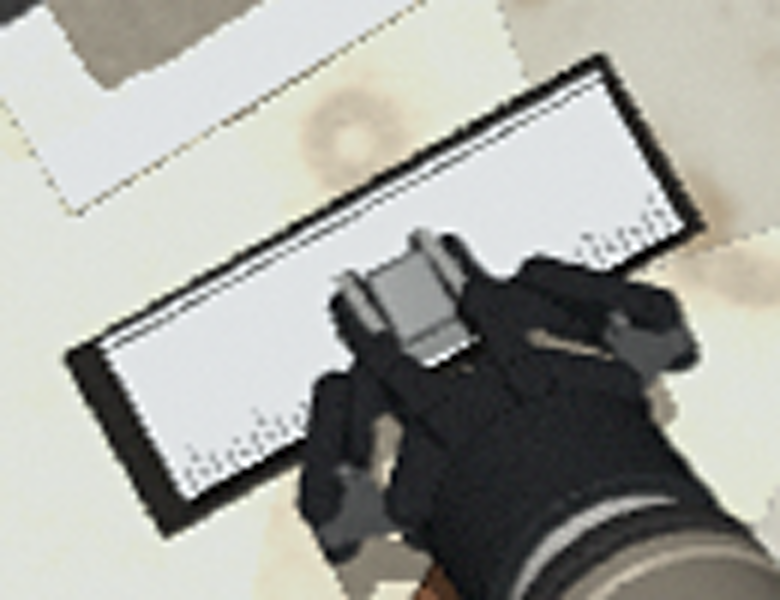

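Request:
jog_arm(motion=[{"gripper":10,"tx":1.2,"ty":3.2,"tz":2.6,"ax":0,"ay":0,"az":0},{"gripper":10,"tx":1.2,"ty":3.2,"tz":2.6,"ax":0,"ay":0,"az":0},{"gripper":10,"tx":0,"ty":3.2,"tz":2.6,"ax":0,"ay":0,"az":0},{"gripper":10,"tx":0,"ty":2.4,"tz":1.9,"ax":0,"ay":0,"az":0},{"gripper":10,"tx":0,"ty":1,"tz":0.8,"ax":0,"ay":0,"az":0},{"gripper":10,"tx":0,"ty":0,"tz":0,"ax":0,"ay":0,"az":0},{"gripper":10,"tx":0,"ty":0,"tz":0,"ax":0,"ay":0,"az":0}])

```text
clock: 15.6
tcp_pos: [0.4044, 0.3507, 0.0371]
orientation: [-1.275, -2.125, 1.036]
contact_force: [-0.4, -0.0, 0.0]
grip_width: 0.0215
```

Request:
jog_arm(motion=[{"gripper":10,"tx":0,"ty":0.2,"tz":0.15,"ax":0,"ay":0,"az":0},{"gripper":26,"tx":0,"ty":0,"tz":0,"ax":0,"ay":0,"az":0},{"gripper":40,"tx":0,"ty":0,"tz":0,"ax":0,"ay":0,"az":0},{"gripper":60,"tx":0,"ty":0,"tz":0,"ax":0,"ay":0,"az":0},{"gripper":60,"tx":0,"ty":0,"tz":0,"ax":0,"ay":0,"az":0},{"gripper":60,"tx":0,"ty":0,"tz":0,"ax":0,"ay":0,"az":0},{"gripper":60,"tx":0,"ty":0,"tz":0,"ax":0,"ay":0,"az":0}])

```text
clock: 16.3
tcp_pos: [0.4045, 0.3508, 0.037]
orientation: [-1.275, -2.125, 1.036]
contact_force: [-0.9, -0.3, 0.5]
grip_width: 0.0597
```

Request:
jog_arm(motion=[{"gripper":60,"tx":0,"ty":-4,"tz":-3.1,"ax":0,"ay":0,"az":0},{"gripper":60,"tx":0,"ty":-6,"tz":-4.7,"ax":0,"ay":0,"az":0},{"gripper":60,"tx":0,"ty":-8,"tz":-6.2,"ax":0,"ay":0,"az":0},{"gripper":60,"tx":0,"ty":-8,"tz":-6.2,"ax":0,"ay":0,"az":0},{"gripper":60,"tx":0,"ty":-8,"tz":-6.2,"ax":0,"ay":0,"az":0},{"gripper":60,"tx":0,"ty":-8,"tz":-6.2,"ax":0,"ay":0,"az":0},{"gripper":60,"tx":0,"ty":-8,"tz":-6.2,"ax":0,"ay":0,"az":0},{"gripper":60,"tx":0,"ty":-8,"tz":-6.2,"ax":0,"ay":0,"az":0},{"gripper":60,"tx":0,"ty":-8,"tz":-6.2,"ax":0,"ay":0,"az":0},{"gripper":60,"tx":0,"ty":-4,"tz":-3.1,"ax":0,"ay":0,"az":0},{"gripper":60,"tx":0,"ty":0,"tz":0,"ax":0,"ay":0,"az":0},{"gripper":60,"tx":0,"ty":0,"tz":0,"ax":0,"ay":0,"az":0}])

```text
clock: 17.5
tcp_pos: [0.4042, 0.3505, 0.1257]
orientation: [-1.275, -2.125, 1.035]
contact_force: [-0.4, 0.9, 1.0]
grip_width: 0.0598
```

```bash
python3 - <<'E'
from h import *
from lsd import lines
o=get_obs();print(o["clock"],o["tcp_pos"],o["joints"],o["qvel"],o["contact_force"])
for n in("side","top"):
    im=vision.grab_frame(n)[:,:,::-1]; cv2.imwrite(f"pics/{n}10.png",im)
lines("pics/top10.png",(260,220,430,330),"top",.004,35)
t=cv2.imread("pics/top10.png");s=cv2.imread("pics/side10.png")
cv2.imwrite("pics/g10.png",cv2.resize(np.hstack([t[150:325,285:430],s[200:375,225:430]]),None,fx=2.28,fy=2.28,interpolation=cv2.INTER_CUBIC))
E
```

```text
17.5 [0.4042 0.3505 0.1257] [-0.5471  0.3326 -0.5226  2.4114  1.9245  0.4984 -0.7526] [ 0.0018  0.0153 -0.0013  0.0029  0.002   0.0018  0.0008] [-0.3789  0.8749  1.0499]
top [357.5 253.2 388.9 235.7] yaw 27.74 len 0.0743 [0.4508 0.353 ] [0.4854 0.2872]
top [308.3 280.9 350.3 257.5] yaw 27.8 len 0.0988 [0.3962 0.4555] [0.4423 0.3681]
top [391.  238.8 312.2 282.5] yaw 27.7 len 0.1856 [0.3927 0.4474] [0.4789 0.2831]
top [306.6 258.9 361.6 225.2] yaw 30.27 len 0.1335 [0.4414 0.458 ] [0.5087 0.3427]
```

View pics/g10.png

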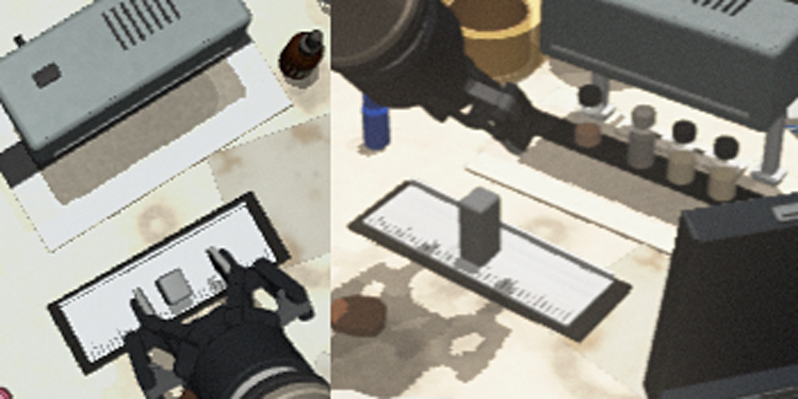

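View pics/side10.png

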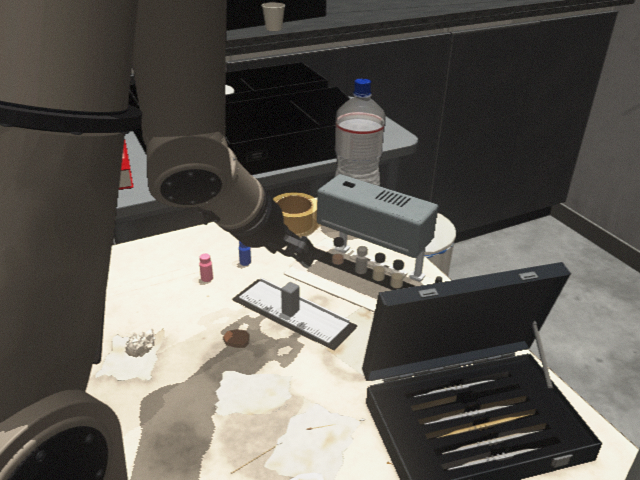

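```bash
python3 - <<'E'
from h import *
s=cv2.imread("pics/side10.png");cv2.imwrite("pics/s10.png",cv2.resize(s[225:305,318:418],None,fx=7.5,fy=7.5,interpolation=cv2.INTER_CUBIC))
E
```

```text
(no output)
```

View pics/s10.png

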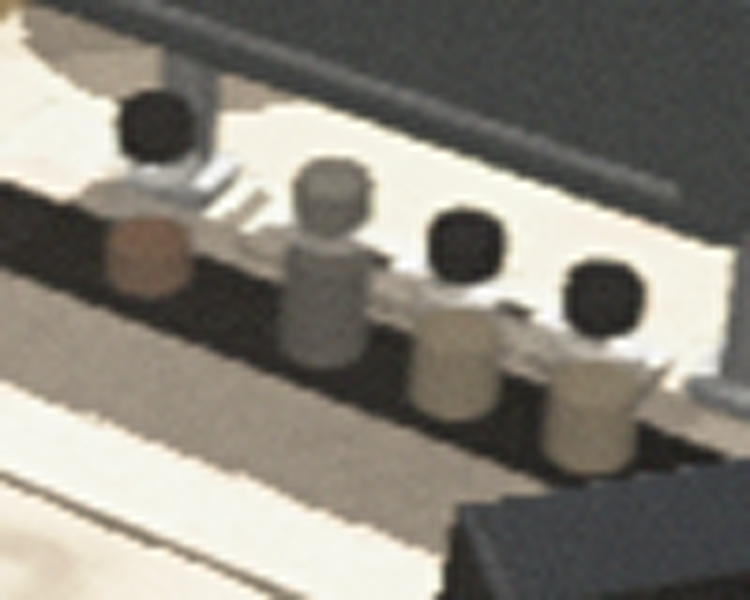

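```bash
python3 - <<'E'
from h import *
im=cv2.imread("pics/side10.png"); g=im.max(2).astype(int)
f=lambda x,y:((x+.5)/7.5-.5+318,(y+.5)/7.5-.5+225)
S=lambda uv:(lambda q:(round(q@XS*1000,1),round(q@YS*1000,1)))(ray("side",uv,.004))
# band edges by column scan at free columns
for px in (5,20,40,60,80,225,245,392,510,525,690,710):
    u=int(round((px+.5)/7.5-.5+318)); col=g[225:305,u]; d=np.where(col<62)[0]
    d=d[d>((180+px*.37)/7.5-4)]
    if len(d): print(px,"rear",S((u,225+d.min()-.5)),"front",S((u,225+d.max()+.5)),[int(v*7.5) for v in (d.min(),d.max())])
print([S(f(*p)) for p in((148,298),(322,367),(455,420),(590,474))])
# predicted image outlines of base circles centred at band centre +dx
for dx in(0,3):
  for yv in (.0648,):
    c=XS*(.6905+dx/1000)+YS*.053; c[2]=.004
    pts=[proj("side",c+.012*np.array([np.cos(a),np.sin(a),0])) for a in np.linspace(0,6.28,200)]
    l=max(pts,key=lambda p:p[1]); e=ray("side",l,.004); print("low offset",(e-c)@XS*1000,(e-c)@YS*1000)
E
```

```text
5 rear (np.float64(704.4), np.float64(161.1)) front (np.float64(676.5), np.float64(142.9)) [187, 255]
20 rear (np.float64(703.7), np.float64(156.0)) front (np.float64(675.9), np.float64(138.0)) [195, 262]
40 rear (np.float64(704.1), np.float64(149.4)) front (np.float64(676.4), np.float64(131.6)) [202, 270]
60 rear (np.float64(704.6), np.float64(142.8)) front (np.float64(676.9), np.float64(125.2)) [210, 277]
80 rear (np.float64(706.8), np.float64(139.7)) front (np.float64(676.3), np.float64(120.4)) [210, 285]
225 rear (np.float64(705.9), np.float64(94.3)) front (np.float64(676.0), np.float64(76.5)) [270, 345]
245 rear (np.float64(705.2), np.float64(89.5)) front (np.float64(675.4), np.float64(71.9)) [277, 352]
392 rear (np.float64(707.1), np.float64(47.5)) front (np.float64(675.1), np.float64(29.6)) [330, 412]
510 rear (np.float64(707.5), np.float64(14.1)) front (np.float64(673.3), np.float64(-3.9)) [375, 465]
525 rear (np.float64(706.9), np.float64(9.7)) front (np.float64(675.3), np.float64(-6.9)) [382, 465]
690 rear (np.float64(705.4), np.float64(-35.5)) front (np.float64(654.7), np.float64(-60.2)) [450, 592]
710 rear (np.float64(707.5), np.float64(-38.5)) front (np.float64(656.7), np.float64(-63.1)) [450, 592]
[(np.float64(684.0), np.float64(104.6)), (np.float64(683.7), np.float64(54.4)), (np.float64(683.4), np.float64(17.2)), (np.float64(683.0), np.float64(-19.4))]
low offset -9.960463293994282 -6.6924712154030725
low offset -9.960463293994131 -6.692471215403033
```

```bash
python3 - <<'E'
from h import *
a=cv2.imread("pics/top0.png").astype(int);b=cv2.imread("pics/top10.png").astype(int)
print("dropper diff",abs(a-b)[155:190,405:432].mean(), "blue/pink",abs(a-b)[258:335,222:292].mean(), "hood",abs(a-b)[130:200,290:380].mean())
a=cv2.imread("pics/side0.png").astype(int);b=cv2.imread("pics/side10.png").astype(int)
print("scale bar free stretch",abs(a-b)[262:272,399:412].mean())
from bench import ticket
print(ticket.hand_in())
E
```

```text
dropper diff 4.0814814814814815 blue/pink 4.1575139146567714 hood 6.325291005291005
scale bar free stretch 55.16923076923077
the job is handed in; nothing more can be done
None
```

I pushed the four vials back into one straight upright row on the dark band, laid the ruler flat on its pad again, and handed the job in at about 17.6 s of the 45 s allowed. `hand_in()` gives no verdict, so what follows rests on my own checks.

I gripped the ruler's handle with the gripper leaning back 38°. I kept the ruler about 2 mm above the board and square to the band while pushing, and wrist forces stayed around 1–4 N in every reading. I then put the ruler down, opened the fingers, and raised the gripper about 90 mm clear.

**Last checks**
- **Vials:** all four stand upright, in a row straight to about 1 mm. The estimates of how far they sit past the band's centre line disagree:

| Source | Offset from centre line |
|---|---|
| Bases, side view | +2 to +3 mm |
| Caps, side view | 0 to +2 mm |
| Robot position | about −1 mm |

  All are inside the ±5 mm allowed. In the side view every base has dark band in front of it. Their rear edges cannot be seen from either camera.
- **Ruler:** flat on the pad, at 27.7° to the robot's x axis against 27.8° for the pad, and inside the pad's edges.
- **Bystanders:** the dropper bottle and the blue and pink look-alikes looked unchanged in the top view.
- **Scale bar:** the pixel comparison came back large (55), and I did not settle why. That patch is about where one vial's cap now appears, so it probably says nothing about the bar itself. By the measured positions the vials stop about 7 mm or more short of it.
- **Cameras:** the two views disagreed by about 5 mm in absolute position, so I judged positions by comparing things within one picture.

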